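# Clamp a valve housing with the bench clamp's hand crank

## Task

Set the aluminium valve housing upright between the rails of the blue bench clamp's nest, let go of it, then take hold of the red loose grip sleeve of the crank and turn the crank clockwise (seen from above), keeping hold of the sleeve all the way, until the jaw has pushed the housing against the stop block and you feel it clamped: firmly, but without crushing the thin-walled housing. Then let go, leaving the housing clamped and all the other things on the bench where they were.

Things in the scene. Friction and masses are not known exactly. Their poses are not given: they have to be found in the camera images.
- housing_center (a point): Valve housing, loose: bare aluminium block 44 x 44 mm and 46 mm tall with a round boss (28 mm across, 12 mm high) on top, 58 mm tall in all, about 0.35 kg; grip its flat sides. This point is on its axis 29 mm above its underside, z up; x and y are square to its flat sides. It starts standing on the bench.
- clamp: Bench clamp bolted to the bench: blue base plate 150 mm (its x) by 350 mm (its y), 20 mm thick; the plate's top is the nest floor. Origin under the plate's centre, z up. The crank's grey gearbox (90 x 90 mm, top 90 mm above the bench) stands at y = -100 mm, the jaw slides along +y, the grey stop block (50 mm wide, 45 mm tall above the floor) is at the +y end.
- nest (a point): Nest centre, on its floor (20 mm above the bench), axes as the clamp's. Set the housing here, flat sides square with these axes, any way round. Steel rails 8 mm high and wide run along y on both sides, 52 mm apart inside (4 mm free each side). The stop's face is 37 to 53 mm to +y, set anew each time and not measured; the jaw starts at least 60 mm to -y.
- jaw: Yellow sprung face of the steel jaw, 44 mm wide, 40 mm tall above the nest floor, on a carriage that slides to the clamp's +y, 10 mm per radian of crank. The face gives 1 mm for each 10 N (7 mm at most). Origin: centre of the foot of the face, at floor height; axes as the clamp's. Clamp force wanted: about 20 to 25 N; over 50 N crushes the housing, under 8 N is loose.
- crank (a joint): Crank angle, rad: 0 is jaw fully open, arm towards the clamp's -x; it grows clockwise seen from above, closing the jaw. Starts at 0 to 0.9; the housing meets the stop somewhere between 6.2 and 8 (end of travel 10). Stiff gear: about 4 N of push at the sleeve turns it without load, and it stays where it is left (a standing reading may be a few N less).
- crank_axis (a point): Point on the crank's upright turning axis, at the height of the middle of the sleeve (140 mm above the bench). The sleeve travels round it in a level circle of 60 mm radius. In clamping, the push along that circle rises by about 1 N for each 6 N of clamp force, so stop about 4 N above the no-load push; it rises 1 N in about 4 mm of path.
- sleeve_center (a point): Centre of the red grip sleeve, an upright cylinder 26 mm across and 52 mm tall that spins freely on the crank's pin, so a gripper holding it need not turn. The crank arm lies 26 mm below this point.
- sleeve: The same red sleeve; origin at the centre of its underside. It is to stay held from when the crank starts turning until the housing is clamped.
- oil_can: Bystander: yellow can, 56 mm across, 110 mm tall. Leave it alone. Origin at its underside.
- screwdriver: Bystander: screwdriver with orange handle, lying flat. Leave it alone. Origin at its underside.
- bearing: Bystander: steel bearing ring, 52 mm across, 14 mm thick, lying flat. Leave it alone. Origin at its underside.
- end_cap: Bystander: stepped brass end cap, 48 mm across, 30 mm tall. Leave it alone. Origin at its underside.
- carton: Bystander: small paper-white carton, 65 x 95 x 50 mm. Leave it alone. Origin at its underside.
Things that resemble listed ones, but are neither listed nor needed, are in the scene too. Of the things that look like the part that bears housing_center, the larger one is meant.

How it is judged:
By the outcome, as a careful person would: the job done as asked, in the order asked, and still so for the second after the job is handed in, with the robot touching nothing.
It also fails if it takes over 72 s, if anything falls off the work surface, if the arm or the gripper's body presses on something with over 40 N, if the wrist force passes 120 N, or if a joint passes its speed limit or range.

## Robot

A 7-joint arm with a two-finger parallel gripper is mounted at the origin on the work surface. World frame = base frame: x ahead of the robot, y to its left, z up, the work surface at z = 0. Lengths are in m, angles in degrees, forces in N, time in s.
With the tool pointing down it reaches from about 0.425 to 0.875 m from the base axis. Payload 4.7 kg.
Tool frame: the origin (TCP) lies midway between the tips of the shut fingers; the grasp point (between the pads) lies 19 mm behind it; y points along the fingers, x is the direction in which the jaws open and shut, and the axes are right-handed (so a half turn about y gives the same grasp; the last joint's range is limited). The gripper opens to 87 mm and grips with 3 to 60 N. Pads are 19 mm wide; open, the fingers measure 117 mm over their backs; the gripper's body (75 mm by 190 mm) begins 51 mm behind the grasp point.
Start: joints at [64.177, 18.392, -4.016, 83.108, 1.295, 78.541, -3.26], TCP at [0.291, -0.581, 0.199] pointing down, gripper open.
Joint ranges: [-163.93, 163.93], [-17.29, 119.83], [-79.2, 71.16], [3.27, 140.29], [-89.18, 269.18], [5.43, 117.66], [-154.24, 154.24]. Speed limits (degrees/s): [147.25, 147.25, 180, 180, 180, 180, 180].

## Interface

Orientations are given as [roll, pitch, yaw] about the fixed x, y, z axes, in that order (R = Rz(yaw) Ry(pitch) Rx(roll)).
In Python, from cell import env gives the robot as it stands.
- The arm moves only by the tool carry_out, never from a script. Its argument "targets" is a list of rows, each a list of 2 entries, a list of its own where there are three numbers: the shift along the tool's x, y, z in mm, then the turn, a rotation vector about the tool's x, y, z in degrees. A call has 1 to 12 rows; each row shifts and turns the commanded pose from where the row before left it, along the tool's axes as they then stand; what a row does not reach is not made up. A row lasts 1/10 s, in which the tool goes at most 50 mm and 8.59 degrees, less where a joint would pass 70% of its speed; a pose out of reach is approached as far as the arm can. A call with a gripper value outside its range is refused whole. "jaw" is the opening, from 0 (shut) to 1 (fully open), set as the call begins (left out, the last holds). The fingers move at their own pace and stop on an object; "squeeze" is the grip in N (left out, the last holds). Time passes only in rows, so rows that do not move let the fingers close. It gives the time, the measured TCP pose, the force and the opening at its end, in the units of the state.
- env.get_obs(): the state, without advancing time (a new reading comes with each control period).
- env.read_camera(name): name is "scene" or "top" or "wrist"; returns the picture (420x560x3 uint8, red, green, blue); there is no depth.
- env.get_calibration(name): a dict with "fx", "fy", "cx", "cy" (pixels), "R" (3x3) and "t" (3): a world point X has camera coordinates R X + t; the wrist camera has in their place "hand_eye" (4x4, takes a point from camera to tool coordinates, whose origin is the TCP and whose axes are the tool frame's). Camera axes: x right, y down, z forward; pixel columns grow to the right and rows downward; lengths in m; the calibration is good to about 2 mm. A picture is of the moment at which its call begins: read the wrist's pose just before it. get_calibration takes no time and is no camera call.
- env.sign_off(): hands the job in, once; it reports no verdict.
Trained networks look in the newest picture that a camera, given by its name, has taken for a name from the list of things; names that differ only in an ending like _2 or _b are one class to them, and where a whole thing is asked for, a point or a joint stands for the part that bears it (a point fixed in the world has none). Each returns a list of dicts, best first, with "p" (0 to 1); they miss things now and then, are a little off and sometimes report something else, mostly with a low value. They report only what shows in the picture. A call takes as long as a camera call. They do not tell look-alikes from the thing itself.
- env.outline_of(camera, label): "mask" (420x560 bool, what is visible of it) and "xy" ([column, row] in pixels, amid what is visible of it).
The state is a dict: "time_s": time; "qpos": joint angles; "joint_velocities": joint speeds; "effort": joint torques, N m; "tool_pos": TCP position; "tool_rot": TCP orientation; "force": force on the tool from outside, world axes, zero at the start; "wrist_torque": the same for the moment, N m; "grip_width": finger opening in m.
Only numpy, scipy, OpenCV 4.12 (cv2) and the standard library are available. Lean on these libraries where they do the work, as an engineer would, in place of code of your own. Each camera call takes 0.05 s, during which the arm holds its last target.

## Working session

There is one attempt and no reset: what is moved stays moved. The work goes in short steps, Python scripts to look and compute and a tool call to move; the robot and the scene stay as the last step left them, time stands still between calls to the robot, and variables do not carry over. Pictures are saved under pics/ and viewed, and the job is handed in when it is done.

Besides the shell and the picture viewer there is one more tool, called after "Emit:" as a command line: name --argument value ..., lists and objects as JSON in quotes. carry_out: Moves the arm, as the interface text tells. Its arguments: {"type":"object","properties":{"targets":{"type":"array","items":{"type":"array"}},"jaw":{"type":"number"},"squeeze":{"type":"number"}},"required":["targets"]}

```bash
ls; mkdir -p pics
python3 - <<'E'
from cell import env
import cv2, numpy as np
np.set_printoptions(precision=4,suppress=True)
print(env.get_obs())
for n in ["scene","top","wrist"]:
    im=env.read_camera(n); cv2.imwrite(f"pics/{n}0.png",im[:,:,::-1]); print(n,env.get_calibration(n))
E
```

```text
pics
{'time_s': 0.0, 'qpos': array([64.1768, 18.4405, -4.0134, 83.1732,  1.2942, 78.5416, -3.2596]), 'joint_velocities': array([-0.0826,  0.0445,  0.1043, -0.0234,  0.0331, -0.0053,  0.0208]), 'effort': array([  0.0008, -49.1283,  -0.4036, -31.2527,  -0.0642,   0.0438,
         0.0002]), 'tool_pos': array([ 0.291 , -0.5805,  0.1978]), 'tool_rot': array([-90.0056,   0.1101, -63.3689]), 'force': array([-0.6942, -0.6531,  0.1082]), 'wrist_torque': array([0.0379, 0.0416, 0.0239]), 'grip_width': 0.08734611104000184}
scene {'fx': 515.8556503426241, 'fy': 515.8556503426241, 'cx': 272.538565336269, 'cy': 201.44265142746826, 'R': array([[ 0.2151,  0.9765,  0.011 ],
       [ 0.593 , -0.1217, -0.7959],
       [-0.7759,  0.1777, -0.6053]]), 't': array([-0.1392, -0.2509,  1.6923])}
top {'fx': 383.83239658466096, 'fy': 383.83239658466096, 'cx': 282.27464087538874, 'cy': 209.84197362658745, 'R': array([[-0.0204, -0.9997,  0.0101],
       [-0.9902,  0.0188, -0.1382],
       [ 0.138 , -0.0128, -0.9903]]), 't': array([-0.0009,  0.5976,  1.1185])}
wrist {'fx': 307.1552869521467, 'fy': 307.1552869521467, 'cx': 282.20209923835563, 'cy': 210.93005979821015, 'hand_eye': array([[ 1.    , -0.0006,  0.0006, -0.0007],
       [-0.0007, -0.261 ,  0.9653, -0.1859],
       [-0.0004, -0.9653, -0.261 ,  0.0717],
       [ 0.    ,  0.    ,  0.    ,  1.    ]])}
```

View pictures.

View pics/scene0.png

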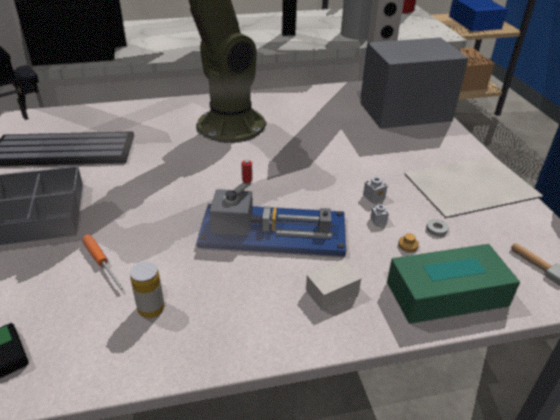

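View pics/top0.png

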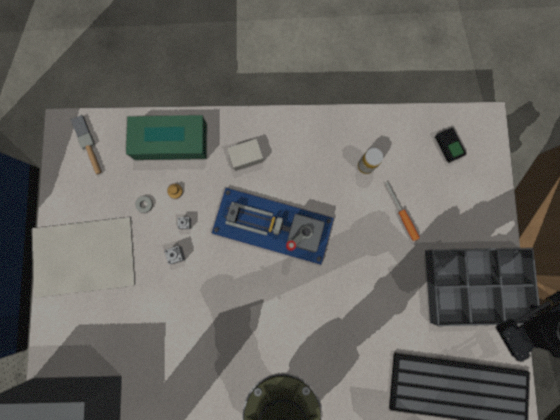

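View pics/wrist0.png

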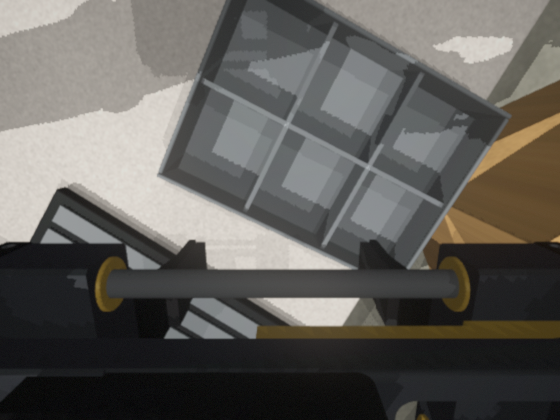

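The top view shows the clamp's blue plate around (272,225), with its gearbox on the right and the stop on the left. The red sleeve is at (292,245). Two things could be the housing: top (174,254) / scene (375,189), which looks larger, and top (184,222) / scene (379,215), which looks smaller. I choose (174,254) and will check it in a close crop.

```bash
cat > h.py <<'E'
from cell import env
import cv2, numpy as np
from scipy.spatial.transform import Rotation as Rot
np.set_printoptions(precision=4,suppress=True,linewidth=150)
def cam(n,obs=None):
    c=env.get_calibration(n)
    K=np.array([[c['fx'],0,c['cx']],[0,c['fy'],c['cy']],[0,0,1]])
    if n=='wrist':
        o=obs or env.get_obs()
        T=np.eye(4);T[:3,:3]=Rot.from_euler('xyz',o['tool_rot'],degrees=True).as_matrix();T[:3,3]=o['tool_pos']
        W=np.linalg.inv(T@np.array(c['hand_eye']))
        return K,W[:3,:3],W[:3,3]
    return K,np.array(c['R']),np.array(c['t'])
def ray(C,p):
    K,R,t=C; d=R.T@np.linalg.inv(K)@np.array([p[0],p[1],1.]); return -R.T@t,d/np.linalg.norm(d)
def onz(C,p,z):
    o,d=ray(C,p); return o+d*(z-o[2])/d[2]
def proj(C,X):
    K,R,t=C; x=(R@np.atleast_2d(X).T).T+t; x=x@K.T; return x[:,:2]/x[:,2:]
def tri(obs):
    A=np.zeros((3,3));b=np.zeros(3);
    for C,p in obs:
        o,d=ray(C,p);P=np.eye(3)-np.outer(d,d);A+=P;b+=P@o
    X=np.linalg.solve(A,b); return X,[np.linalg.norm(proj(C,X)[0]-p) for C,p in obs]
E
python3 - <<'E'
from h import *
S,T=cam('scene'),cam('top')
for l in ['housing_center','clamp','sleeve','jaw','oil_can','screwdriver','bearing','end_cap','carton']:
    for n,C in (('scene',S),('top',T)):
        for r in env.outline_of(n,l):
            print(l,n,round(r['p'],2),np.round(r['xy'],1),int(r['mask'].sum()),onz(C,r['xy'],0.03))
a=cv2.imread('pics/top0.png')[205:275,150:345]; b=cv2.imread('pics/scene0.png')[150:265,190:420]
cv2.imwrite('pics/c1.png',cv2.resize(a,None,fx=4,fy=4,interpolation=cv2.INTER_CUBIC))
cv2.imwrite('pics/c2.png',cv2.resize(b,None,fx=3.4,fy=3.4,interpolation=cv2.INTER_CUBIC))
print(env.get_obs()['time_s'])
E
```

```text
housing_center scene 0.77 [378.  213.7] 284 [0.5729 0.284  0.03  ]
housing_center scene 0.61 [376.  188.7] 488 [0.4719 0.3186 0.03  ]
housing_center top 0.73 [183.6 219.4] 150 [0.5755 0.2871 0.03  ]
housing_center top 0.52 [172.1 256.2] 288 [0.4652 0.3197 0.03  ]
clamp scene 0.59 [259.7 227.4] 7041 [ 0.5652 -0.0137  0.03  ]
clamp top 0.89 [273.1 225.7] 5438 [0.551 0.016 0.03 ]
clamp top 0.71 [149.3 206.3] 173 [0.6176 0.3919 0.03  ]
sleeve scene 0.69 [248.4 171.5] 170 [0.3246 0.0025 0.03  ]
sleeve scene 0.53 [258.1 225.9] 7127 [ 0.5589 -0.0164  0.03  ]
jaw scene 0.65 [333.9 284.6] 1844 [0.78   0.1029 0.03  ]
jaw scene 0.58 [272.2 217.9] 99 [0.536  0.0233 0.03  ]
oil_can scene 0.97 [144.5 292.5] 1543 [ 0.7211 -0.287   0.03  ]
oil_can top 0.43 [290.  247.2] 60 [ 0.485  -0.0338  0.03  ]
screwdriver scene 0.87 [ 96. 254.] 450 [ 0.5815 -0.3902  0.03  ]
bearing scene 0.68 [261.2 226.2] 7007 [ 0.5615 -0.0093  0.03  ]
bearing scene 0.55 [438.8 226.9] 306 [0.6506 0.4088 0.03  ]
bearing top 0.74 [147.  204.5] 228 [0.6233 0.399  0.03  ]
bearing top 0.41 [275.2 230.8] 5352 [0.5354 0.0099 0.03  ]
end_cap scene 0.65 [408.3 243.7] 256 [0.6919 0.3112 0.03  ]
end_cap top 0.7 [175.  191.5] 205 [0.662  0.3147 0.03  ]
carton scene 0.76 [330.6 288.6] 1827 [0.7895 0.0926 0.03  ]
carton top 0.77 [245.1 151.8] 796 [0.7838 0.0992 0.03  ]
carton top 0.28 [148.4 205.6] 170 [0.6199 0.3947 0.03  ]
1.05
```

View pics/c1.png

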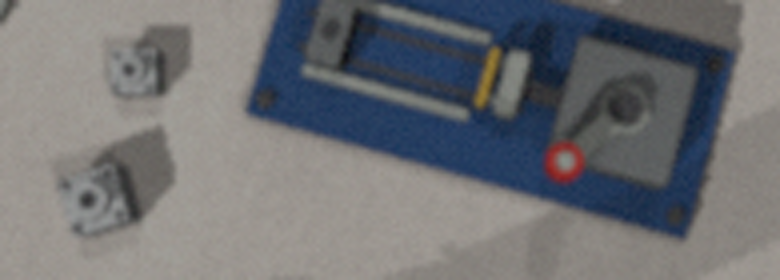

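View pics/c2.png

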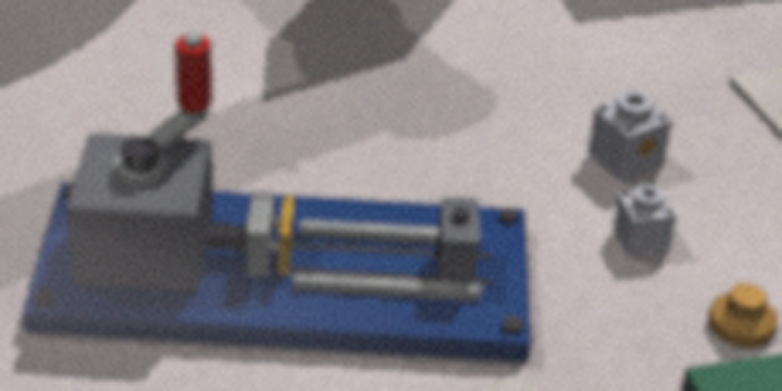

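The larger look-alike is clearly the one at top (174,254) / scene (376,189), and it has the bigger boss block. It is the target. The clamp's stop is to its left, towards world +y. Next I'll take wrist views over the clamp and then the housing.

```bash
cat >> h.py <<'E'
def plan(target,yaw,n,start=None):
    """rows (tool mm, deg) from measured pose to target, tool kept down"""
    o=env.get_obs(); p=np.array(o['tool_pos']); R=Rot.from_euler('xyz',o['tool_rot'],degrees=True)
    if start is not None: p=np.array(start[:3]); R=Rot.from_euler('xyz',[-90,0,start[3]],degrees=True)
    G=Rot.from_euler('xyz',[-90,0,yaw],degrees=True); dv=(R.inv()*G).as_rotvec(); tp=np.array(target)
    rows=[]
    for i in range(n):
        d=(tp-p)/(n-i); rv=(R.inv()*G).as_rotvec(degrees=True)/(n-i)
        s=np.round(R.inv().apply(d)*1000,1 if np.linalg.norm(d)<.02 else 0); rv=np.round(rv,1)
        rows.append([[float(a)+0. for a in s],[float(a)+0. for a in rv]]); p=p+R.apply(s)/1000; R=R*Rot.from_rotvec(rv,degrees=True)
    print(str(rows).replace(' ','')); print('end',p,R.as_euler('xyz',degrees=True))
E
python3 - <<'E'
from h import *
plan([0.52,-0.13,0.30],-14,11)
E
```

```text
[[[-27.0,-9.0,37.0],[0.0,-4.5,0.0]],[[-24.0,-9.0,39.0],[0.0,-4.5,0.0]],[[-21.0,-9.0,41.0],[0.0,-4.5,0.0]],[[-18.0,-9.0,42.0],[0.0,-4.5,0.0]],[[-15.0,-9.0,44.0],[0.0,-4.5,0.0]],[[-11.0,-9.0,45.0],[0.0,-4.5,0.0]],[[-8.0,-9.0,45.0],[0.0,-4.5,0.0]],[[-4.0,-10.0,46.0],[0.0,-4.5,0.0]],[[0.0,-9.0,46.0],[0.0,-4.5,0.0]],[[3.0,-10.0,46.0],[0.0,-4.4,0.0]],[[6.0,-9.0,45.0],[0.0,-4.5,0.0]]]
end [ 0.5197 -0.13    0.2999] [-90.0076  -0.0019 -13.9684]
```

Emit:
carry_out --targets '[[[-27,-9,37],[0,-4.5,0]],[[-24,-9,39],[0,-4.5,0]],[[-21,-9,41],[0,-4.5,0]],[[-18,-9,42],[0,-4.5,0]],[[-15,-9,44],[0,-4.5,0]],[[-11,-9,45],[0,-4.5,0]],[[-8,-9,45],[0,-4.5,0]],[[-4,-10,46],[0,-4.5,0]],[[0,-9,46],[0,-4.5,0]],[[3,-10,46],[0,-4.4,0]],[[6,-9,45],[0,-4.5,0]],[[0,0,0],[0,0,0]]]' --jaw 1

```text
time_s: 2.25
tool_pos: [0.5228, -0.1215, 0.3017]
tool_rot: [-89.8, -0.2, -13.2]
force: [0.7, 0.5, 0.3]
grip_width: 0.087
```

Run:
```python
from h import *
import pickle
o=env.get_obs(); im=env.read_camera('wrist'); cv2.imwrite('pics/w1.png',im[:,:,::-1]); pickle.dump(o,open('w1.pkl','wb'))
print(o['tool_pos'],o['tool_rot'],o['joint_velocities'],o['time_s'])
```

```text
[ 0.5228 -0.1215  0.3017] [-89.7906  -0.206  -13.1751] [ 2.6792 -0.0733  5.2298  1.7102  3.2683  0.221   0.6073] 2.25
```

View pics/w1.png

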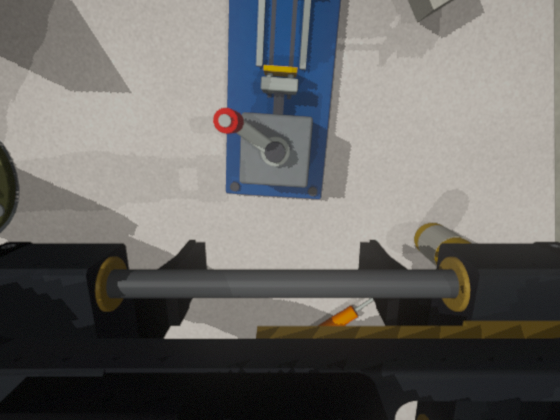

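The wrist view shows the sleeve at (227,120), the hub at (275,152), the jaw's yellow face at (281,69), and the plate's near edge between (228,193) and (321,198). The second view goes 130 mm further along.

Run:
```python
from h import *
plan([0.54,0.01,0.30],-14,4)
```

```text
[[[-3.0,0.0,34.0],[0.0,0.1,0.0]],[[-4.0,0.0,34.0],[0.0,0.1,0.0]],[[-3.0,0.0,34.0],[0.0,0.1,0.1]],[[-4.0,1.0,34.0],[0.0,0.2,0.0]]]
end [0.5398 0.0096 0.3   ] [-89.9517  -0.0164 -14.0352]
```

Emit:
carry_out --targets '[[[-4,0,33],[0,0,0]],[[-4,0,33],[0,0,0]],[[-4,0,33],[0,0,0]],[[-4,0,30],[0,0,0]],[[0,0,0],[0,0,0]],[[0,0,0],[0,0,0]],[[0,0,0],[0,0,0]]]'

```text
time_s: 3.0
tool_pos: [0.5351, -0.0034, 0.2995]
tool_rot: [-90.1, 0.0, -14.2]
force: [-0.1, -0.3, -0.2]
grip_width: 0.0872
```

Run:
```python
from h import *
import pickle
o=env.get_obs(); im=env.read_camera('wrist'); cv2.imwrite('pics/w2.png',im[:,:,::-1]); pickle.dump(o,open('w2.pkl','wb'))
print(o['tool_pos'],o['tool_rot'],o['joint_velocities'],o['time_s'])
plan([0.505,0.20,0.22],14,6)
```

```text
[ 0.5351 -0.0034  0.2995] [-90.0668   0.017  -14.1658] [ 0.2599  0.1139  0.1896 -0.2136 -0.1707  0.0088 -0.0013] 3.0
[[[-13.0,13.0,32.0],[0.0,-4.7,0.0]],[[-11.0,13.0,33.0],[0.0,-4.7,0.0]],[[-8.0,13.0,33.0],[0.0,-4.7,0.0]],[[-5.0,13.0,34.0],[0.0,-4.7,0.0]],[[-2.0,14.0,34.0],[0.0,-4.7,0.0]],[[0.0,13.0,34.0],[0.0,-4.7,0.0]]]
end [0.5045 0.1999 0.2204] [-90.044    0.0375  14.0208]
```

View pics/w2.png

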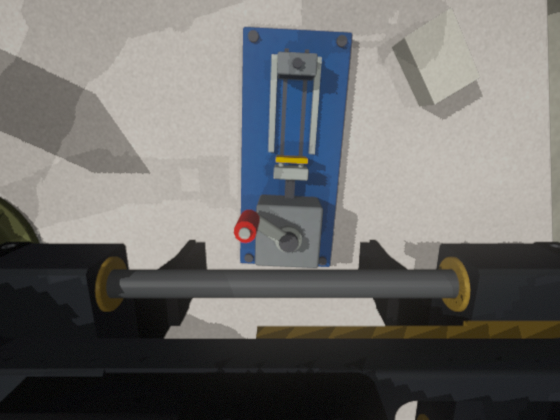

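The full clamp is in view: rails from (275,57) to (316,152), the stop at (297,65), the jaw face at (292,160) and the sleeve top at (245,232). On to the housing.

Emit:
carry_out --targets '[[[-13,13,32],[0,-4.7,0]],[[-11,13,33],[0,-4.7,0]],[[-8,13,33],[0,-4.7,0]],[[-5,13,34],[0,-4.7,0]],[[-2,14,34],[0,-4.7,0]],[[0,13,34],[0,-4.7,0]],[[0,0,0],[0,0,0]],[[0,0,0],[0,0,0]],[[0,0,0],[0,0,0]]]'

```text
time_s: 3.95
tool_pos: [0.505, 0.2001, 0.221]
tool_rot: [-90.1, -0.0, 14.0]
force: [-0.3, -0.3, 0.2]
grip_width: 0.087
```

Run:
```python
from h import *
import pickle
o=env.get_obs(); im=env.read_camera('wrist'); cv2.imwrite('pics/w3.png',im[:,:,::-1]); pickle.dump(o,open('w3.pkl','wb'))
print(o['tool_pos'],o['tool_rot'],o['time_s'])
i2=cv2.imread('pics/w2.png')[15:275,220:370]; cv2.imwrite('pics/w2c.png',cv2.resize(i2,None,fx=2.3,fy=2.3,interpolation=cv2.INTER_CUBIC))
```

```text
[0.505  0.2001 0.221 ] [-90.0588  -0.0168  14.0062] 3.95
```

View pics/w3.png

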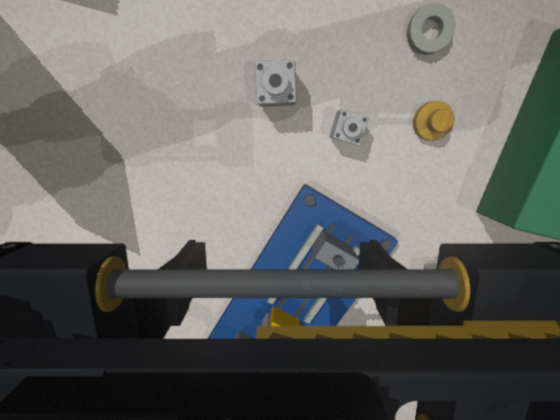

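View pics/w2c.png

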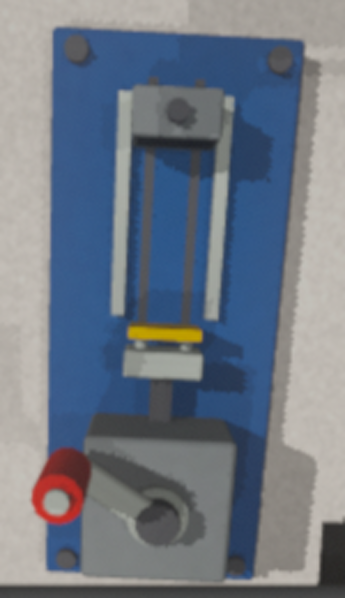

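Run:
```python
import cv2
i=cv2.imread('pics/w3.png')[45:150,235:385]; cv2.imwrite('pics/w3c.png',cv2.resize(i,None,fx=5,fy=5,interpolation=cv2.INTER_CUBIC))
```

```text
(no output)
```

View pics/w3c.png

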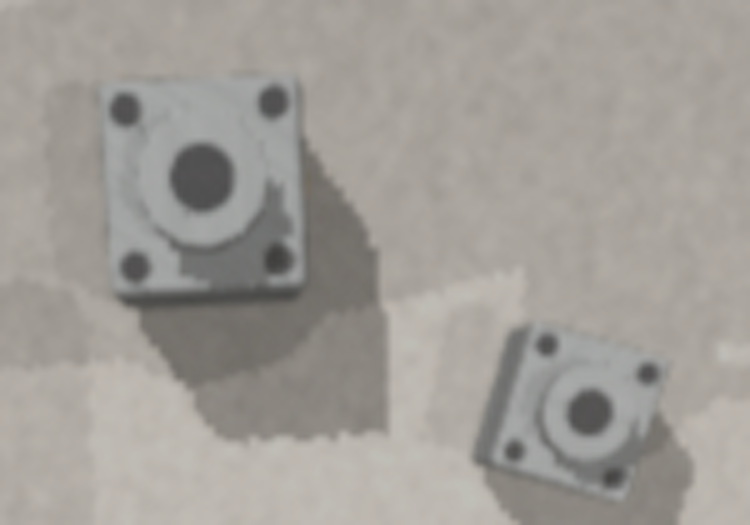

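The crop confirms the choice: the larger housing's boss is at (275.4,80.4) and its screw holes are at (260,66.6), (289.6,65.2), (290.4,96.4) and (262,98.4). The small look-alike is at (353,127).

Run:
```python
from h import *
import pickle
W1=cam('wrist',pickle.load(open('w1.pkl','rb')));W2=cam('wrist',pickle.load(open('w2.pkl','rb')));W3=cam('wrist',pickle.load(open('w3.pkl','rb')))
S,T=cam('scene'),cam('top')
f=lambda c:np.array(c)/5+[235,45]-0.4
s=np.array([onz(W3,f(c),0.046) for c in [(125,108),(273,101),(277,257),(135,267)]])
print('screws',s,'ctr',s.mean(0)); 
for a,b in ((0,1),(3,2),(1,2),(0,3)):
    d=s[b]-s[a]; print(np.linalg.norm(d),np.degrees(np.arctan2(d[1],d[0])))
print('boss',onz(W3,f((202,177)),0.058))
# corners
s=np.array([onz(W3,f(c),0.046) for c in [(100,82),(298,75),(304,288),(115,293)]])
print('corn',s.mean(0))
for a,b in ((0,1),(3,2),(1,2),(0,3)):
    d=s[b]-s[a]; print(np.linalg.norm(d),np.degrees(np.arctan2(d[1],d[0])))
# two-view boss: scene crop c2 /3.4 +(190,150)
b2=np.array([634,103])/3.4+[190,150]; bt=np.array([88,200])/4+[150,205]
print('boss tri',tri([(W3,f((202,177))),(S,b2),(T,bt)]))
# clamp: w2 crop /2.3 + (220,15)
g=lambda c:np.array(c)/2.3+[220,15]-0.3
cl=[(55,28),(304,42)]
print('plate far corners',[onz(W2,g(c),.02) for c in cl])
near=[(228,193),(321,198)]
print('plate near corners w1',[onz(W1,c,.02) for c in near])
bl={'ffL':(77,49),'ffR':(280,60),'fnL':(66,559),'fnR':(236,566)}
for k,c in bl.items(): print(k,onz(W2,g(c),.022))
print('rails L inner',onz(W2,g((130,95)),.028),onz(W2,g((124,315)),.028),'R inner',onz(W2,g((222,100)),.028),onz(W2,g((204,318)),.028))
print('rails L outer',onz(W2,g((118,92)),.028),onz(W2,g((110,315)),.028),'R outer',onz(W2,g((235,98)),.028),onz(W2,g((218,320)),.028))
print('sleeve top',tri([(W1,(225.3,120.5)),(W2,g((59,503))),(T,np.array([565,160])/4+[150,205]),(S,np.array([193,38])/3.4+[190,150])]))
print('hub',tri([(W1,(275,152)),(W2,g((160,522))),(T,np.array([627,104])/4+[150,205]),(S,np.array([139,150])/3.4+[190,150])]))
print('stop top near edge',onz(W2,g((135,138)),.065),onz(W2,g((220,140)),.065))
```

```text
screws [[0.449  0.3261 0.046 ]
 [0.4796 0.3351 0.046 ]
 [0.4883 0.3047 0.046 ]
 [0.4583 0.2951 0.046 ]] ctr [0.4688 0.3153 0.046 ]
0.0319627717534455 16.479311609980446
0.03148764523563948 17.779893633622127
0.031651056348021324 -74.07254414190892
0.032364770349884546 -73.20488125868036
boss [0.469  0.3151 0.058 ]
corn [0.4693 0.3149 0.046 ]
0.042565815682336014 15.845595075719993
0.04201395113148809 15.420647973046066
0.04326830781371401 -73.66263743900498
0.04296505613569179 -72.92160099796622
boss tri (array([0.4688, 0.3154, 0.055 ]), [np.float64(0.11252486017444345), np.float64(0.7935349327392798), np.float64(0.7526927557998302)])
plate far corners [array([0.5348, 0.206 , 0.02  ]), array([0.6751, 0.163 , 0.02  ])]
plate near corners w1 [array([ 0.4367, -0.1269,  0.02  ]), array([ 0.5756, -0.1678,  0.02  ])]
ffL [0.5443 0.1916 0.022 ]
ffR [0.659  0.1566 0.022 ]
fnL [ 0.4494 -0.1191  0.022 ]
fnR [ 0.5652 -0.154   0.022 ]
rails L inner [0.5682 0.1589 0.028 ] [0.5325 0.0361 0.028 ] R inner [0.6202 0.143  0.028 ] [0.5816 0.0218 0.028 ]
rails L outer [0.5617 0.1622 0.028 ] [0.5239 0.0383 0.028 ] R outer [0.6279 0.1422 0.028 ] [0.5899 0.0183 0.028 ]
sleeve top (array([ 0.4864, -0.0311,  0.17  ]), [np.float64(0.6256345154186231), np.float64(0.7423974890821086), np.float64(0.8762889156416593), np.float64(1.1851957811047196)])
hub (array([ 0.5262, -0.0765,  0.1096]), [np.float64(0.6966568536049422), np.float64(1.0121200089867353), np.float64(1.1240664491408734), np.float64(0.9890741992670269)])
stop top near edge [0.5643 0.1299 0.065 ] [0.6094 0.1174 0.065 ]
```

Run:
```python
from h import *
import pickle
W1=cam('wrist',pickle.load(open('w1.pkl','rb')));W2=cam('wrist',pickle.load(open('w2.pkl','rb')))
i=cv2.imread('pics/w2.png')[50:190,255:335]; cv2.imwrite('pics/j2.png',cv2.resize(i,None,fx=6,fy=4.2,interpolation=cv2.INTER_CUBIC))
i=cv2.imread('pics/w1.png')[0:110,240:330]; cv2.imwrite('pics/j1.png',cv2.resize(i,None,fx=6,fy=5,interpolation=cv2.INTER_CUBIC))
C=np.array([0.555,0.0188,0]);a=np.radians(-16.9);ex=np.array([np.cos(a),np.sin(a),0]);ey=np.array([-np.sin(a),np.cos(a),0])
for W,n in((W1,'w1'),(W2,'w2')):
    im=cv2.cvtColor(cv2.imread(f'pics/{n}.png'),cv2.COLOR_BGR2HSV); m=cv2.inRange(im,(18,150,90),(32,255,255)); m[:,:250]=0;m[:,330:]=0;m[240:]=0
    ys,xs=np.nonzero(m); print(n,xs.min(),xs.max(),ys.min(),ys.max())
    for r in (ys.min()-.5,ys.max()+.5):
        X=onz(W,((xs.min()+xs.max())/2,r),.06); print((X-C)@ex,(X-C)@ey)
```

```text
w1 264 296 65 72
-0.0012815850766645207 0.006785252467117648
-0.0006887606566239349 -0.002648323500880674
w2 276 307 156 163
-0.001126046885680066 0.0084796128496314
-0.0005243724137340604 -0.0023909707910907668
```

View pics/j2.png

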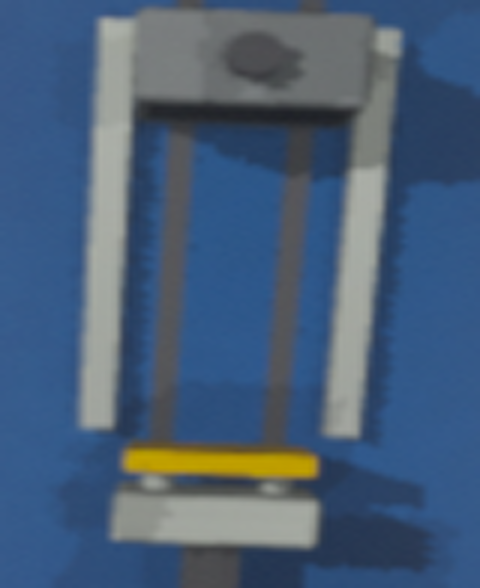

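View pics/j1.png

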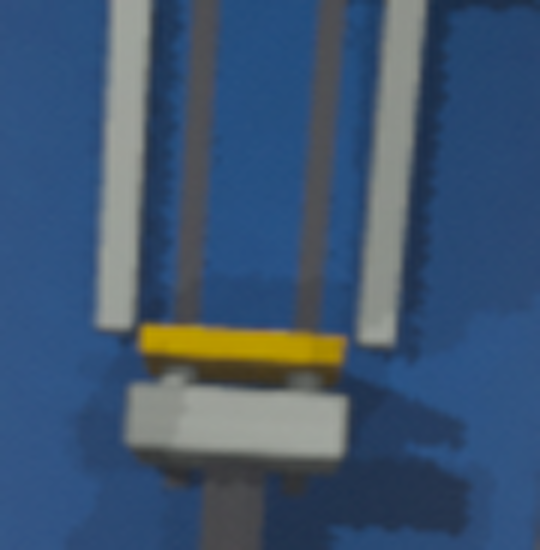

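Run:
```python
from h import *
plan([0.469,0.315,0.10],16.5,6)
```

```text
[[[-1.0,20.0,20.0],[0.0,-0.4,0.0]],[[-1.0,20.0,20.0],[0.0,-0.4,0.0]],[[-1.0,20.0,20.0],[0.0,-0.4,0.0]],[[-1.0,20.0,20.0],[0.0,-0.4,0.0]],[[-1.0,21.0,20.0],[0.0,-0.5,0.0]],[[0.0,20.0,20.0],[0.1,-0.4,0.0]]]
end [0.4692 0.3146 0.1   ] [-89.9533  -0.0265  16.4944]
```

Emit:
carry_out --targets '[[[-1,20,20],[0,-0.4,0]],[[-1,20,20],[0,-0.4,0]],[[-1,20,20],[0,-0.4,0]],[[-1,20,20],[0,-0.4,0]],[[-1,21,20],[0,-0.5,0]],[[0,20,20],[0.1,-0.4,0]],[[0,0,0],[0,0,0]],[[0,0,0],[0,0,0]],[[0,0,0],[0,0,0]]]' --jaw 0.8

```text
time_s: 4.9
tool_pos: [0.4694, 0.3153, 0.1009]
tool_rot: [-89.9, -0.1, 16.6]
force: [0.5, -0.2, 0.9]
grip_width: 0.0694
```

Run:
```python
from h import *
o=env.get_obs(); im=env.read_camera('wrist'); cv2.imwrite('pics/w4.png',im[:,:,::-1]); 
print(o['tool_pos'],o['tool_rot'],o['time_s'],o['grip_width'])
plan([0.469,0.315,0.014],16.5,5)
```

```text
[0.4694 0.3153 0.1009] [-89.9497  -0.1037  16.5561] 4.9 0.0694337526101508
[[[-0.1,17.4,-0.1],[0.0,0.0,0.0]],[[-0.1,17.4,-0.1],[0.0,0.0,0.0]],[[-0.2,17.4,-0.1],[0.0,0.0,0.0]],[[-0.1,17.4,-0.1],[0.0,0.0,0.1]],[[-0.2,17.4,0.0],[-0.1,0.1,0.0]]]
end [0.469 0.315 0.014] [-90.0448  -0.0202  16.4628]
```

View pics/w4.png

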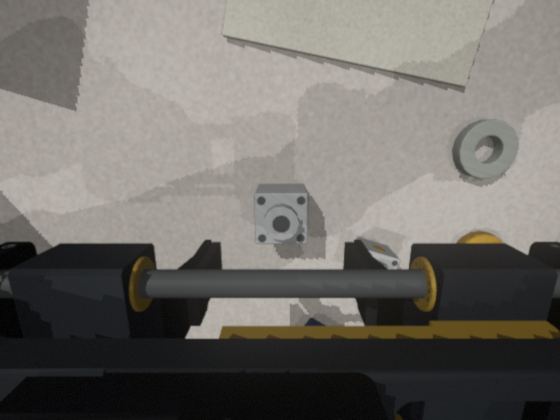

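The housing sits square and centred between the fingers, at (281,215). Descending to grip.

Emit:
carry_out --targets '[[[0,17.4,0],[0,0,0]],[[0,17.4,0],[0,0,0]],[[0,17.4,0],[0,0,0]],[[0,17.4,0],[0,0,0]],[[0,17,0],[0,0,0]],[[0,0,0],[0,0,0]],[[0,0,0],[0,0,0]]]'

```text
time_s: 5.65
tool_pos: [0.4673, 0.317, 0.0129]
tool_rot: [-89.9, 0.0, 16.7]
force: [0.5, -0.0, 0.5]
grip_width: 0.0701
```

Emit:
carry_out --targets '[[[0,0,0],[0,0,0]],[[0,0,0],[0,0,0]],[[0,0,0],[0,0,0]],[[0,0,0],[0,0,0]],[[0,0,0],[0,0,0]],[[0,0,0],[0,0,0]]]' --jaw 0 --squeeze 25

```text
time_s: 6.25
tool_pos: [0.4679, 0.317, 0.0136]
tool_rot: [-89.9, -0.0, 16.7]
force: [0.0, 0.2, 2.1]
grip_width: 0.0436
```

Run:
```python
from h import *
plan([0.575,0.0863,0.1336],-16.9,8,start=[0.4679,0.317,0.1336,16.7])
```

```text
[[[5.0,0.0,-31.0],[0.0,4.2,0.0]],[[7.0,0.0,-31.0],[0.0,4.2,0.0]],[[9.0,0.0,-31.0],[0.0,4.2,0.0]],[[11.0,0.0,-30.0],[0.0,4.2,0.0]],[[13.0,0.0,-29.0],[0.0,4.2,0.0]],[[16.0,0.0,-28.0],[0.0,4.2,0.0]],[[17.0,0.0,-26.0],[0.0,4.2,0.0]],[[20.0,0.0,-25.0],[0.0,4.2,0.0]]]
end [0.5754 0.0863 0.1336] [-90.    0.  -16.9]
```

Emit:
carry_out --targets '[[[0,-15,0],[0,0,0]],[[0,-35,0],[0,0,0]],[[0,-40,0],[0,0,0]],[[0,-30,0],[0,0,0]],[[0,0,0],[0,0,0]]]'

```text
time_s: 6.75
tool_pos: [0.4696, 0.3189, 0.1383]
tool_rot: [-89.8, -0.5, 16.8]
force: [0.4, 0.9, -3.4]
grip_width: 0.0433
```

Force z shifted by about −3.4 N, so the housing is lifted. Moving to the nest.

Emit:
carry_out --targets '[[[5,0,-31],[0,4.2,0]],[[7,0,-31],[0,4.2,0]],[[9,0,-31],[0,4.2,0]],[[11,0,-30],[0,4.2,0]],[[13,0,-29],[0,4.2,0]],[[16,0,-28],[0,4.2,0]],[[17,0,-26],[0,4.2,0]],[[20,0,-25],[0,4.2,0]],[[0,0,0],[0,0,0]],[[0,0,0],[0,0,0]],[[0,0,0],[0,0,0]]]'

```text
time_s: 7.85
tool_pos: [0.575, 0.0869, 0.1326]
tool_rot: [-89.9, 0.1, -16.8]
force: [0.5, 0.5, -3.1]
grip_width: 0.0437
```

Run:
```python
from h import *
o=env.get_obs(); im=env.read_camera('wrist'); cv2.imwrite('pics/w5.png',im[:,:,::-1]); 
im=env.read_camera('scene'); cv2.imwrite('pics/s5.png',cv2.resize(im[110:290,150:420,::-1],None,fx=2.9,fy=2.9))
print(o['tool_pos'],o['tool_rot'],o['time_s'],o['grip_width'],o['force'])
plan([0.575,0.0863,0.06],-16.9,4)
```

```text
[0.575  0.0869 0.1326] [-89.8754   0.1078 -16.8391] 7.85 0.04369105786495069 [ 0.4993  0.4862 -3.1394]
[[[0.1,18.2,-0.3],[0.0,0.0,0.0]],[[0.1,18.2,-0.3],[0.0,0.0,0.0]],[[0.2,18.2,-0.3],[-0.1,0.1,0.0]],[[0.1,18.2,-0.3],[0.0,0.0,-0.1]]]
end [0.575  0.0863 0.06  ] [-89.9903  -0.0234 -16.8623]
```

View pics/w5.png

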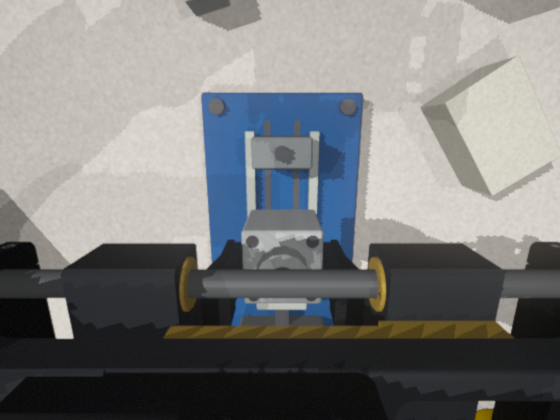

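View pics/s5.png

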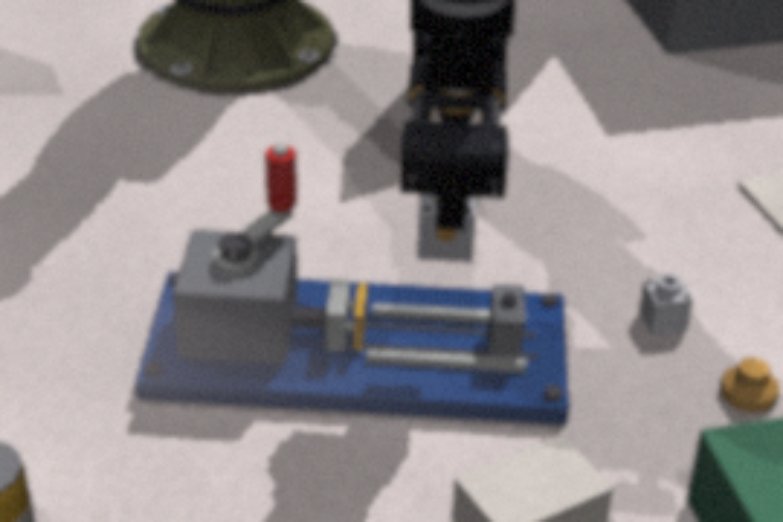

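The housing is centred on the rails: rail inner edges are at columns 255 and 310, and the boss is at about 282. Lowering it.

Emit:
carry_out --targets '[[[0,18,0],[0,0,0]],[[0,22,0],[0,0,0]],[[0,22,0],[0,0,0]],[[0,12,0],[0,0,0]],[[0,8,0],[0,0,0]],[[0,6,0],[0,0,0]],[[0,5,0],[0,0,0]],[[0,0,0],[0,0,0]],[[0,0,0],[0,0,0]],[[0,0,0],[0,0,0]]]'

```text
time_s: 8.95
tool_pos: [0.5757, 0.0863, 0.0405]
tool_rot: [-89.9, -0.0, -16.9]
force: [-0.9, -0.7, -2.6]
grip_width: 0.0435
```

Run:
```python
from h import *
o=env.get_obs()
print(o['tool_pos'],o['tool_rot'],o['time_s'],o['grip_width'],o['force'])
```

```text
[0.5757 0.0863 0.0405] [-89.8978  -0.0129 -16.8714] 8.95 0.04350956007101188 [-0.8953 -0.7324 -2.5856]
```

Emit:
carry_out --targets '[[[0,2,0],[0,0,0]],[[0,2,0],[0,0,0]],[[0,2,0],[0,0,0]],[[0,1,0],[0,0,0]],[[0,0,0],[0,0,0]],[[0,0,0],[0,0,0]]]'

```text
time_s: 9.55
tool_pos: [0.5752, 0.0862, 0.0335]
tool_rot: [-89.9, 0.0, -16.9]
force: [-3.8, -0.9, 5.8]
grip_width: 0.0436
```

Emit:
carry_out --targets '[[[0,0,0],[0,0,0]],[[0,0,0],[0,0,0]],[[0,0,0],[0,0,0]],[[0,0,0],[0,0,0]]]' --jaw 0.8

```text
time_s: 9.95
tool_pos: [0.5753, 0.0863, 0.0327]
tool_rot: [-89.9, 0.0, -16.9]
force: [-0.4, 0.4, -0.6]
grip_width: 0.0661
```

Emit:
carry_out --targets '[[[0,-15,0],[0,0,0]],[[0,-30,0],[0,0,0]],[[0,-40,0],[0,0,0]],[[0,-40,0],[0,0,0]],[[0,-40,0],[0,0,0]],[[0,-30,0],[0,0,0]],[[0,0,-30],[0,0,0]],[[0,0,-40],[0,0,0]],[[0,0,-40],[0,0,0]],[[0,0,0],[0,0,0]],[[0,0,0],[0,0,0]]]'

```text
time_s: 11.05
tool_pos: [0.5434, -0.0202, 0.2287]
tool_rot: [-89.9, -0.0, -17.0]
force: [0.8, 1.3, 0.3]
grip_width: 0.0695
```

Run:
```python
from h import *
import pickle
o=env.get_obs(); im=env.read_camera('wrist'); cv2.imwrite('pics/w6.png',im[:,:,::-1]); pickle.dump(o,open('w6.pkl','wb'))
print(o['tool_pos'],o['tool_rot'],o['time_s'],o['grip_width'],o['force'])
```

```text
[ 0.5434 -0.0202  0.2287] [-89.9111  -0.0248 -17.0078] 11.05 0.06953924173556096 [0.8112 1.2917 0.3387]
```

View pics/w6.png

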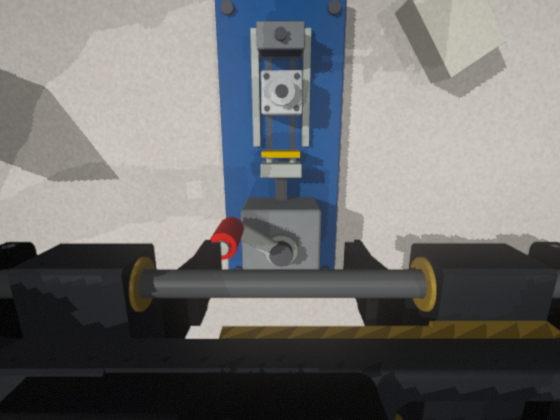

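The housing stands square between the rails at (281,91), let go, with the stop at (281,37), the jaw at (281,155) and the sleeve top near (226,246). Next I refine the sleeve position for the grasp.

Run:
```python
from h import *
import pickle
i=cv2.imread('pics/w6.png')[200:285,195:330]; cv2.imwrite('pics/w6c.png',cv2.resize(i,None,fx=5,fy=5,interpolation=cv2.INTER_CUBIC))
W={n:cam('wrist',pickle.load(open(n+'.pkl','rb'))) for n in('w1','w2','w6')}
for n in W:
    im=cv2.cvtColor(cv2.imread(f'pics/{n}.png'),cv2.COLOR_BGR2HSV)
    m=cv2.inRange(im,(0,140,70),(8,255,255))|cv2.inRange(im,(172,140,70),(180,255,255)); m[265:]=0
    cnt=max(cv2.findContours(m,0,1)[0],key=cv2.contourArea); print(n,cv2.boundingRect(cnt),cv2.minEnclosingCircle(cnt))
X=np.array([0.4868,-0.0316,0.166]); 
for n in W: print(n,proj(W[n],np.array([X,X-[0,0,.052]])))
for p,n in(((225.5,120.5),'w1'),((245.2,233.5),'w2')): print(onz(W[n],p,.167))
```

```text
w1 (213, 108, 26, 26) ((225.55555725097656, 120.55555725097656), 12.826093673706055)
w2 (234, 211, 22, 32) ((246.5, 226.5), 15.890348434448242)
w6 (211, 218, 30, 41) ((227.0, 238.0), 20.880712509155273)
w1 [[226.4443 120.7682]
 [234.0468 121.901 ]]
w2 [[245.8708 232.5007]
 [250.5482 218.8803]]
w6 [[223.6033 246.9388]
 [232.841  228.0783]]
[ 0.4861 -0.0312  0.167 ]
[ 0.486  -0.0322  0.167 ]
```

View pics/w6c.png

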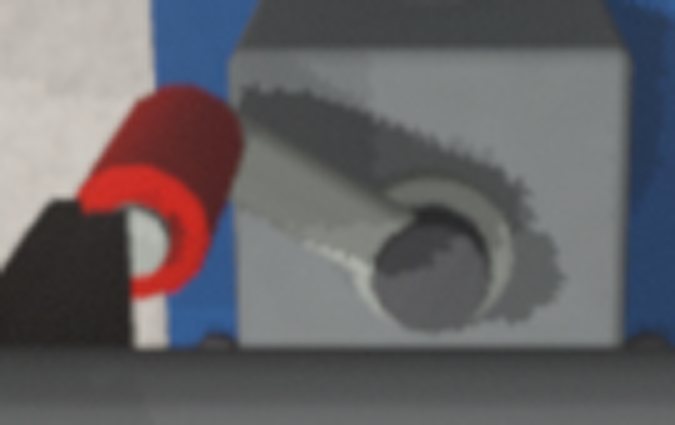

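Run:
```python
from h import *
plan([0.4864,-0.0317,0.215],-40,4)
```

```text
[[[-12.7,3.4,-7.3],[0.0,5.8,0.0]],[[-12.0,3.4,-8.5],[0.0,5.8,0.0]],[[-11.0,3.4,-9.7],[-0.1,5.8,0.0]],[[-10.0,3.4,-10.7],[0.0,5.7,0.0]]]
end [ 0.4864 -0.0317  0.215 ] [-89.9776   0.0182 -39.9619]
```

Emit:
carry_out --targets '[[[-12.7,3.4,-7.3],[0,5.8,0]],[[-12,3.4,-8.5],[0,5.8,0]],[[-11,3.4,-9.7],[0,5.8,0]],[[-10,3.4,-10.7],[0,5.7,0]],[[0,0,0],[0,0,0]],[[0,0,0],[0,0,0]],[[0,0,0],[0,0,0]]]' --jaw 0.58

```text
time_s: 11.8
tool_pos: [0.4871, -0.0312, 0.2145]
tool_rot: [-89.9, 0.0, -39.8]
force: [0.1, -0.9, -0.7]
grip_width: 0.0503
```

Run:
```python
from h import *
o=env.get_obs(); im=env.read_camera('scene'); cv2.imwrite('pics/s7.png',cv2.resize(im[100:260,170:380,::-1],None,fx=3.5,fy=3.5))
im=env.read_camera('top'); cv2.imwrite('pics/t7.png',cv2.resize(im[180:280,220:350,::-1],None,fx=4,fy=4))
print(o['tool_pos'],o['tool_rot'],o['time_s'],o['grip_width'],o['force'])
print(proj(cam('top'),np.array([o['tool_pos']]))-[220,180],proj(cam('scene'),np.array([o['tool_pos']]))-[170,100])
plan([0.4864,-0.0317,0.128],-40,4)
```

```text
[ 0.4871 -0.0312  0.2145] [-89.8923   0.0477 -39.7805] 11.8 0.05031721587240397 [ 0.066  -0.9435 -0.7428]
[[71.1574 63.37  ]] [[75.15   45.0111]]
[[[0.0,22.0,0.0],[0.0,0.0,0.0]],[[0.0,21.0,0.0],[0.0,0.0,0.0]],[[0.0,22.0,0.0],[0.0,0.1,0.0]],[[0.0,21.0,0.0],[-0.1,0.0,-0.1]]]
end [ 0.4868 -0.0315  0.1282] [-90.0102  -0.0184 -39.9512]
```

View pics/s7.png

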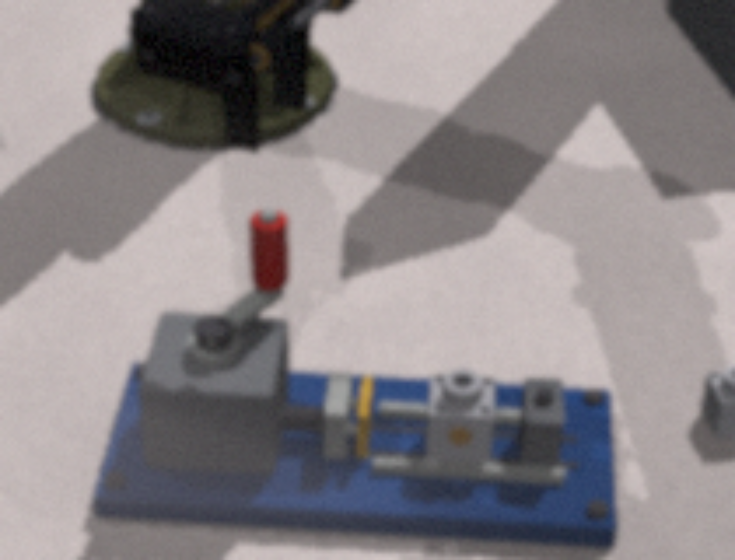

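View pics/t7.png

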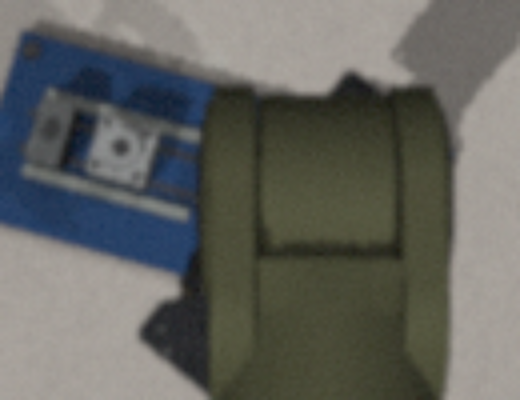

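The fingers straddle the sleeve (top at (268,215) in this crop), and the housing is upright in the nest. Descending and gripping.

Emit:
carry_out --targets '[[[-0.5,22,-0.5],[0,0,0]],[[0,22,0],[0,0,0]],[[0,22,0],[0,0,0]],[[0,20.5,0],[0,0,0]],[[0,0,0],[0,0,0]],[[0,0,0],[0,0,0]]]'

```text
time_s: 12.5
tool_pos: [0.4857, -0.0319, 0.1278]
tool_rot: [-89.9, 0.1, -39.9]
force: [-0.1, -1.0, 0.4]
grip_width: 0.0509
```

Emit:
carry_out --targets '[[[0,0,0],[0,0,0]],[[0,0,0],[0,0,0]],[[0,0,0],[0,0,0]],[[0,0,0],[0,0,0]],[[0,0,0],[0,0,0]],[[0,0,0],[0,0,0]]]' --jaw 0 --squeeze 40

```text
time_s: 13.1
tool_pos: [0.4851, -0.0317, 0.128]
tool_rot: [-90.0, 0.1, -39.9]
force: [-4.0, 1.4, 5.9]
grip_width: 0.0245
```

Run:
```python
from h import *
o=env.get_obs(); print(o['tool_pos'],o['tool_rot'],o['time_s'],o['grip_width'],o['force'],o['wrist_torque'])
im=env.read_camera('scene'); cv2.imwrite('pics/s8.png',cv2.resize(im[100:260,170:380,::-1],None,fx=3.5,fy=3.5))
```

```text
[ 0.4851 -0.0317  0.128 ] [-89.9527   0.1112 -39.947 ] 13.1 0.024531325933693542 [-4.0456  1.3763  5.9489] [ 0.4016  0.7126 -0.0897]
```

View pics/s8.png

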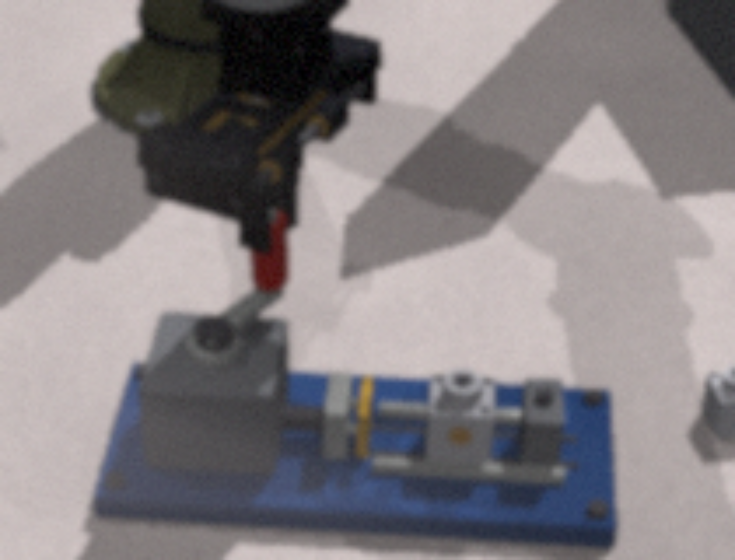

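The gripper holds the sleeve at 24.5 mm opening, and the arm has not moved. Turning starts with a short arc so I can refine the circle.

```bash
cat >> h.py <<'E'
def arc(cmd,c,r,dphi,n,yaw=-40.):
    """rows along clockwise arc from commanded xy toward circle (c,r); starts at current angle of cmd"""
    cmd=np.array(cmd[:2]);c=np.array(c);a=np.arctan2(*(cmd-c)[::-1]); y=np.radians(yaw); out=[]
    p=cmd.copy()
    for i in range(1,n+1):
        ph=a-np.radians(dphi)*i/n; t=c+r*np.array([np.cos(ph),np.sin(ph)]); d=(t-p)*1000
        x=round(d[0]*np.cos(y)+d[1]*np.sin(y),1); z=round(-d[0]*np.sin(y)+d[1]*np.cos(y),1)
        out.append([[x,0,z],[0,0,0]]); p=p+np.array([x*np.cos(y)-z*np.sin(y),x*np.sin(y)+z*np.cos(y)])/1000
    print(str(out).replace(' ','')); print('cmd end',p)
def st(c):
    o=env.get_obs(); d=np.array(o['tool_pos'][:2])-c; r=np.linalg.norm(d);u=d/r; tcw=np.array([u[1],-u[0]]); f=np.array(o['force'])
    th=(163.1-np.degrees(np.arctan2(d[1],d[0])))%360
    print('t %.2f pos'%o['time_s'],o['tool_pos'],'r %.4f th %.2f deg'%(r,th),'push %.2f rad %.2f fz %.2f'%(-f[:2]@tcw,f[:2]@u,f[2]),'gw %.4f'%o['grip_width'],'vmax %.1f'%abs(o['joint_velocities']).max())
    with open('log.txt','a') as g: g.write(repr([*map(float,o['tool_pos']),*map(float,f)])+'\n')
E
python3 - <<'E'
from h import *
c=[0.526,-0.077]
st(c); arc([0.4854,-0.0317],c,0.0605,24,8)
E
```

```text
t 13.15 pos [ 0.4851 -0.0317  0.128 ] r 0.0610 th 31.01 deg push 0.63 rad 4.15 fz 6.04 gw 0.0247 vmax 0.1
[[[np.float64(0.9),0,np.float64(3.1)],[0,0,0]],[[np.float64(0.7),0,np.float64(3.1)],[0,0,0]],[[np.float64(0.8),0,np.float64(3.0)],[0,0,0]],[[np.float64(1.0),0,np.float64(3.0)],[0,0,0]],[[np.float64(1.2),0,np.float64(3.0)],[0,0,0]],[[np.float64(1.3),0,np.float64(2.8)],[0,0,0]],[[np.float64(1.5),0,np.float64(2.8)],[0,0,0]],[[np.float64(1.6),0,np.float64(2.8)],[0,0,0]]]
cmd end [ 0.5075 -0.0194]
```

Emit:
carry_out --targets '[[[0.5,-0.5,3.1],[0,0,0]],[[0.7,0,3.1],[0,0,0]],[[0.8,0,3],[0,0,0]],[[1,0,3],[0,0,0]],[[1.2,0,3],[0,0,0]],[[1.3,0,2.8],[0,0,0]],[[1.5,0,2.8],[0,0,0]],[[1.6,0,2.8],[0,0,0]]]'

```text
time_s: 13.95
tool_pos: [0.5068, -0.0197, 0.128]
tool_rot: [-90.0, 0.1, -40.0]
force: [-5.5, 0.1, 5.0]
grip_width: 0.0246
```

```bash
sed -i 's/x=round(d\[0\]\*np.cos(y)+d\[1\]\*np.sin(y),1); z=round(-d\[0\]\*np.sin(y)+d\[1\]\*np.cos(y),1)/x=round(float(d[0]*np.cos(y)+d[1]*np.sin(y)),1); z=round(float(-d[0]*np.sin(y)+d[1]*np.cos(y)),1)/' h.py
python3 - <<'E'
from h import *
c=[0.526,-0.077]
st(c); arc([0.5072,-0.0192],c,0.0605,36,9)
E
```

```text
t 13.95 pos [ 0.5068 -0.0197  0.128 ] r 0.0604 th 54.55 deg push 5.18 rad 1.85 fz 5.03 gw 0.0246 vmax 4.3
[[[2.6,0,3.4],[0,0,0]],[[2.6,0,3.3],[0,0,0]],[[2.8,0,3.1],[0,0,0]],[[3.1,0,3.0],[0,0,0]],[[3.2,0,2.7],[0,0,0]],[[3.4,0,2.5],[0,0,0]],[[3.6,0,2.2],[0,0,0]],[[3.7,0,2.0],[0,0,0]],[[3.9,0,1.7],[0,0,0]]]
cmd end [ 0.5447 -0.0195]
```

Emit:
carry_out --targets '[[[2.6,-0.5,3.4],[0,0,0]],[[2.6,0,3.3],[0,0,0]],[[2.8,0,3.1],[0,0,0]],[[3.1,0,3],[0,0,0]],[[3.2,0,2.7],[0,0,0]],[[3.4,0,2.5],[0,0,0]],[[3.6,0,2.2],[0,0,0]],[[3.7,0,2],[0,0,0]],[[3.9,0,1.7],[0,0,0]]]'

```text
time_s: 14.85
tool_pos: [0.5445, -0.0205, 0.1282]
tool_rot: [-90.0, 0.1, -40.0]
force: [-5.5, -1.4, -2.0]
grip_width: 0.0245
```

Run:
```python
from h import *
c=[0.526,-0.077]
st(c); arc([0.5447,-0.0195],c,0.0605,36,9)
```

```text
t 14.85 pos [ 0.5445 -0.0205  0.1282] r 0.0595 th 91.26 deg push 4.78 rad -3.08 fz -1.96 gw 0.0245 vmax 5.5
[[[4.0,0,1.5],[0,0,0]],[[4.0,0,1.1],[0,0,0]],[[4.1,0,0.9],[0,0,0]],[[4.2,0,0.6],[0,0,0]],[[4.2,0,0.3],[0,0,0]],[[4.3,0,-0.0],[0,0,0]],[[4.2,0,-0.3],[0,0,0]],[[4.2,0,-0.6],[0,0,0]],[[4.1,0,-0.9],[0,0,0]]]
cmd end [ 0.5749 -0.0415]
```

Emit:
carry_out --targets '[[[3.9,0,1.2],[0,0,0]],[[4,0,1],[0,0,0]],[[4.1,0,0.8],[0,0,0]],[[4.2,0,0.5],[0,0,0]],[[4.2,0,0.3],[0,0,0]],[[4.3,0,0],[0,0,0]],[[4.2,0,-0.3],[0,0,0]],[[4.2,0,-0.6],[0,0,0]],[[4.1,0,-0.9],[0,0,0]]]'

```text
time_s: 15.75
tool_pos: [0.5735, -0.0423, 0.1281]
tool_rot: [-90.0, 0.2, -40.0]
force: [-7.8, 0.0, 0.9]
grip_width: 0.0249
```

Run:
```python
from h import *
c=[0.526,-0.077]
st(c); arc([0.5743,-0.0420],c,0.060,40,9)
```

```text
t 15.75 pos [ 0.5735 -0.0423  0.1281] r 0.0588 th 126.94 deg push 4.65 rad -6.29 fz 0.90 gw 0.0249 vmax 3.9
[[[4.6,0,-1.0],[0,0,0]],[[4.3,0,-1.6],[0,0,0]],[[4.2,0,-2.0],[0,0,0]],[[4.1,0,-2.3],[0,0,0]],[[3.8,0,-2.6],[0,0,0]],[[3.7,0,-2.9],[0,0,0]],[[3.4,0,-3.2],[0,0,0]],[[3.1,0,-3.4],[0,0,0]],[[2.9,0,-3.7],[0,0,0]]]
cmd end [ 0.5858 -0.0813]
```

```bash
cat >> h.py <<'E'
def fitc(r=0.060):
    from scipy.optimize import least_squares
    P=np.array([eval(l)[:2] for l in open('log.txt')])
    s=least_squares(lambda q:np.hypot(*(P-q).T)-r,[0.526,-0.077]); print('fit c',s.x,'res mm',s.fun*1000); return s.x
E
python3 - <<'E'
from h import *
c=fitc(); st(c); arc([0.5740,-0.0422],c,0.060,36,9)
E
```

```text
fit c [ 0.5245 -0.077 ] res mm [ 0.0428 -0.0346 -0.017   0.0289]
t 15.75 pos [ 0.5735 -0.0423  0.1281] r 0.0600 th 127.77 deg push 4.56 rad -6.36 fz 0.90 gw 0.0249 vmax 3.9
[[[3.9,0,-1.7],[0,0,0]],[[3.9,0,-1.5],[0,0,0]],[[3.8,0,-1.8],[0,0,0]],[[3.7,0,-2.0],[0,0,0]],[[3.5,0,-2.3],[0,0,0]],[[3.3,0,-2.5],[0,0,0]],[[3.2,0,-2.7],[0,0,0]],[[3.0,0,-3.0],[0,0,0]],[[2.7,0,-3.1],[0,0,0]]]
cmd end [ 0.5845 -0.0779]
```

The circle fit is very good: centre (0.5245, −0.0770), residuals under 0.05 mm. Continuing round it.

Emit:
carry_out --targets '[[[3.7,0,-1.9],[0,0,0]],[[3.8,0,-1.5],[0,0,0]],[[3.8,0,-1.8],[0,0,0]],[[3.7,0,-2],[0,0,0]],[[3.5,0,-2.3],[0,0,0]],[[3.3,0,-2.5],[0,0,0]],[[3.2,0,-2.7],[0,0,0]],[[3,0,-3],[0,0,0]],[[2.7,0,-3.1],[0,0,0]]]'

```text
time_s: 16.65
tool_pos: [0.5844, -0.0755, 0.1282]
tool_rot: [-89.8, 0.3, -39.9]
force: [-6.1, 4.2, -0.6]
grip_width: 0.0247
```

Run:
```python
from h import *
c=[0.5245,-0.077]; st(c); fitc(); arc([0.5845,-0.0779],c,0.060,36,9)
```

```text
t 16.65 pos [ 0.5844 -0.0755  0.1282] r 0.0599 th 161.66 deg push 4.32 rad -5.97 fz -0.55 gw 0.0247 vmax 4.1
fit c [ 0.5245 -0.077 ] res mm [ 0.0278 -0.0459 -0.0191  0.0364  0.0364 -0.0484]
[[[2.5,0,-3.3],[0,0,0]],[[2.3,0,-3.5],[0,0,0]],[[2.1,0,-3.7],[0,0,0]],[[1.7,0,-3.8],[0,0,0]],[[1.5,0,-3.9],[0,0,0]],[[1.3,0,-4.0],[0,0,0]],[[0.9,0,-4.1],[0,0,0]],[[0.7,0,-4.1],[0,0,0]],[[0.4,0,-4.2],[0,0,0]]]
cmd end [ 0.5725 -0.113 ]
```

Emit:
carry_out --targets '[[[1.7,0,-3.9],[0,0,0]],[[2.3,0,-3.5],[0,0,0]],[[2.1,0,-3.7],[0,0,0]],[[1.7,0,-3.8],[0,0,0]],[[1.5,0,-3.9],[0,0,0]],[[1.3,0,-4],[0,0,0]],[[0.9,0,-4.1],[0,0,0]],[[0.7,0,-4.1],[0,0,0]],[[0.4,0,-4.2],[0,0,0]]]'

```text
time_s: 17.55
tool_pos: [0.5718, -0.1136, 0.1283]
tool_rot: [-89.9, 0.0, -40.0]
force: [2.7, 3.9, -6.4]
grip_width: 0.0244
```

Run:
```python
from h import *
c=[0.5245,-0.077]; st(c); arc([0.5725,-0.113],c,0.060,36,9)
```

```text
t 17.55 pos [ 0.5718 -0.1136  0.1283] r 0.0598 th 200.86 deg push 4.77 rad -0.28 fz -6.42 gw 0.0244 vmax 4.6
[[[0.1,0,-4.2],[0,0,0]],[[-0.2,0,-4.2],[0,0,0]],[[-0.5,0,-4.1],[0,0,0]],[[-0.8,0,-4.1],[0,0,0]],[[-1.1,0,-4.1],[0,0,0]],[[-1.3,0,-4.0],[0,0,0]],[[-1.7,0,-3.8],[0,0,0]],[[-1.9,0,-3.7],[0,0,0]],[[-2.1,0,-3.6],[0,0,0]]]
cmd end [ 0.5422 -0.1343]
```

Emit:
carry_out --targets '[[[0.1,0.5,-4.2],[0,0,0]],[[-0.2,0,-4.2],[0,0,0]],[[-0.5,0,-4.1],[0,0,0]],[[-0.8,0,-4.1],[0,0,0]],[[-1.1,0,-4.1],[0,0,0]],[[-1.3,0,-4],[0,0,0]],[[-1.7,0,-3.8],[0,0,0]],[[-1.9,0,-3.7],[0,0,0]],[[-2.1,0,-3.6],[0,0,0]]]'

```text
time_s: 18.45
tool_pos: [0.5414, -0.1347, 0.1282]
tool_rot: [-89.9, 0.0, -40.0]
force: [3.5, 2.3, -1.5]
grip_width: 0.0246
```

Run:
```python
from h import *
c=[0.5245,-0.077]; st(c); arc([0.5422,-0.1343],c,0.060,36,9)
```

```text
t 18.45 pos [ 0.5414 -0.1347  0.1282] r 0.0602 th 236.81 deg push 3.99 rad -1.28 fz -1.49 gw 0.0246 vmax 4.9
[[[-2.4,0,-3.5],[0,0,0]],[[-2.6,0,-3.2],[0,0,0]],[[-2.8,0,-3.1],[0,0,0]],[[-3.1,0,-2.9],[0,0,0]],[[-3.2,0,-2.6],[0,0,0]],[[-3.5,0,-2.4],[0,0,0]],[[-3.6,0,-2.2],[0,0,0]],[[-3.7,0,-1.9],[0,0,0]],[[-3.8,0,-1.6],[0,0,0]]]
cmd end [ 0.5052 -0.1338]
```

Emit:
carry_out --targets '[[[-2.4,0,-3.5],[0,0,0]],[[-2.6,0,-3.2],[0,0,0]],[[-2.8,0,-3.1],[0,0,0]],[[-3.1,0,-2.9],[0,0,0]],[[-3.2,0,-2.6],[0,0,0]],[[-3.5,0,-2.4],[0,0,0]],[[-3.6,0,-2.2],[0,0,0]],[[-3.7,0,-1.9],[0,0,0]],[[-3.8,0,-1.6],[0,0,0]]]'

```text
time_s: 19.35
tool_pos: [0.5045, -0.134, 0.1281]
tool_rot: [-89.9, 0.0, -40.0]
force: [5.8, 0.8, -0.6]
grip_width: 0.0248
```

Run:
```python
from h import *
c=[0.5245,-0.077]; st(c); arc([0.5052,-0.1338],c,0.060,36,9)
im=env.read_camera('scene'); cv2.imwrite('pics/s9.png',cv2.resize(im[100:260,170:380,::-1],None,fx=3.5,fy=3.5))
```

```text
t 19.35 pos [ 0.5045 -0.134   0.1281] r 0.0604 th 272.46 deg push 5.22 rad -2.64 fz -0.57 gw 0.0248 vmax 5.3
[[[-4.0,0,-1.4],[0,0,0]],[[-4.0,0,-1.1],[0,0,0]],[[-4.1,0,-0.8],[0,0,0]],[[-4.2,0,-0.5],[0,0,0]],[[-4.1,0,-0.3],[0,0,0]],[[-4.2,0,0.1],[0,0,0]],[[-4.2,0,0.3],[0,0,0]],[[-4.1,0,0.7],[0,0,0]],[[-4.1,0,0.9],[0,0,0]]]
cmd end [ 0.4755 -0.1116]
```

View pics/s9.png

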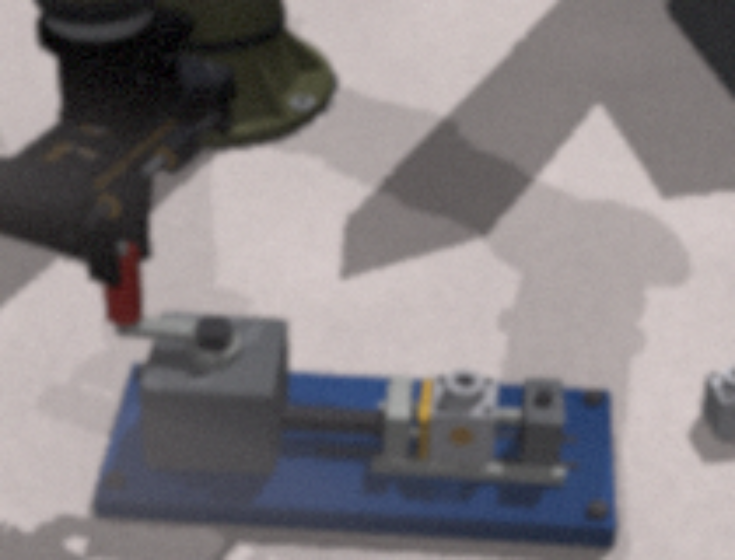

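The jaw has just reached the housing, at about 272° and matching the prediction. The housing is still upright, and the stop should come at about 372°. Continuing.

Emit:
carry_out --targets '[[[-4.2,0,-0.9],[0,0,0]],[[-4,0,-1.1],[0,0,0]],[[-4.1,0,-0.8],[0,0,0]],[[-4.2,0,-0.5],[0,0,0]],[[-4.1,0,-0.3],[0,0,0]],[[-4.2,0,0.1],[0,0,0]],[[-4.2,0,0.3],[0,0,0]],[[-4.1,0,0.7],[0,0,0]],[[-4.1,0,0.9],[0,0,0]]]'

```text
time_s: 20.3
tool_pos: [0.4754, -0.1124, 0.1281]
tool_rot: [-90.0, -0.1, -40.0]
force: [7.3, 0.2, -3.0]
grip_width: 0.0245
```

Run:
```python
from h import *
c=[0.5245,-0.077]; st(c); fitc(); arc([0.4755,-0.1116],c,0.060,32,12)
```

```text
t 20.30 pos [ 0.4754 -0.1124  0.1281] r 0.0605 th 307.35 deg push 4.08 rad -6.06 fz -2.97 gw 0.0245 vmax 4.3
fit c [ 0.5244 -0.0771] res mm [ 0.0295  0.0286  0.1388  0.2159  0.2159  0.0899 -0.1369  0.0638  0.2666  0.3481]
[[[-2.7,0,0.8],[0,0,0]],[[-2.6,0,0.9],[0,0,0]],[[-2.6,0,1.0],[0,0,0]],[[-2.6,0,1.1],[0,0,0]],[[-2.5,0,1.3],[0,0,0]],[[-2.4,0,1.3],[0,0,0]],[[-2.4,0,1.5],[0,0,0]],[[-2.3,0,1.6],[0,0,0]],[[-2.2,0,1.7],[0,0,0]],[[-2.1,0,1.8],[0,0,0]],[[-2.1,0,1.9],[0,0,0]],[[-1.9,0,2.0],[0,0,0]]]
cmd end [ 0.4646 -0.0804]
```

Emit:
carry_out --targets '[[[-2.5,0,1.7],[0,0,0]],[[-2.6,0,0.9],[0,0,0]],[[-2.6,0,1],[0,0,0]],[[-2.6,0,1.1],[0,0,0]],[[-2.5,0,1.3],[0,0,0]],[[-2.4,0,1.3],[0,0,0]],[[-2.4,0,1.5],[0,0,0]],[[-2.3,0,1.6],[0,0,0]],[[-2.2,0,1.7],[0,0,0]],[[-2.1,0,1.8],[0,0,0]],[[-2.1,0,1.9],[0,0,0]],[[-1.9,0,2],[0,0,0]]]'

```text
time_s: 21.5
tool_pos: [0.4643, -0.0825, 0.1281]
tool_rot: [-90.1, -0.1, -40.1]
force: [3.1, -5.2, -1.1]
grip_width: 0.0246
```

Run:
```python
from h import *
c=[0.5245,-0.077]; st(c); arc([0.4646,-0.0804],c,0.060,12,6); arc([0.4646,-0.0804],c,0.060,36,18);
```

```text
t 21.50 pos [ 0.4643 -0.0825  0.1281] r 0.0605 th 337.85 deg push 5.42 rad -2.62 fz -1.06 gw 0.0246 vmax 2.8
[[[-1.4,0,1.5],[0,0,0]],[[-1.4,0,1.6],[0,0,0]],[[-1.3,0,1.7],[0,0,0]],[[-1.2,0,1.7],[0,0,0]],[[-1.2,0,1.7],[0,0,0]],[[-1.1,0,1.8],[0,0,0]]]
cmd end [ 0.4652 -0.0679]
[[[-1.4,0,1.5],[0,0,0]],[[-1.4,0,1.6],[0,0,0]],[[-1.3,0,1.7],[0,0,0]],[[-1.2,0,1.7],[0,0,0]],[[-1.2,0,1.7],[0,0,0]],[[-1.1,0,1.8],[0,0,0]],[[-1.0,0,1.8],[0,0,0]],[[-1.0,0,1.8],[0,0,0]],[[-1.0,0,1.9],[0,0,0]],[[-0.8,0,1.9],[0,0,0]],[[-0.8,0,2.0],[0,0,0]],[[-0.7,0,1.9],[0,0,0]],[[-0.7,0,2.0],[0,0,0]],[[-0.6,0,2.0],[0,0,0]],[[-0.5,0,2.1],[0,0,0]],[[-0.4,0,2.0],[0,0,0]],[[-0.4,0,2.1],[0,0,0]],[[-0.3,0,2.0],[0,0,0]]]
cmd end [ 0.474  -0.0446]
```

Emit:
carry_out --targets '[[[-1.1,0,1.8],[0,0,0]],[[-1.4,0,1.6],[0,0,0]],[[-1.3,0,1.7],[0,0,0]],[[-1.2,0,1.7],[0,0,0]]]'

```text
time_s: 21.9
tool_pos: [0.4641, -0.0745, 0.1281]
tool_rot: [-90.2, -0.0, -40.1]
force: [2.2, -4.5, 0.1]
grip_width: 0.0249
```

Run:
```python
from h import *
c=[0.5245,-0.077]; st(c)
```

```text
t 21.90 pos [ 0.4641 -0.0745  0.1281] r 0.0604 th 345.51 deg push 4.37 rad -2.38 fz 0.06 gw 0.0249 vmax 2.4
```

Emit:
carry_out --targets '[[[-1.2,0,1.7],[0,0,0]],[[-1.1,0,1.8],[0,0,0]],[[-1,0,1.8],[0,0,0]],[[-1,0,1.8],[0,0,0]]]'

```text
time_s: 22.3
tool_pos: [0.4654, -0.0649, 0.1281]
tool_rot: [-90.1, 0.1, -40.1]
force: [-0.1, -3.8, 2.5]
grip_width: 0.0247
```

Run:
```python
from h import *
c=[0.5245,-0.077]; st(c)
im=env.read_camera('scene'); cv2.imwrite('pics/s10.png',cv2.resize(im[190:250,190:350,::-1],None,fx=5,fy=5,interpolation=cv2.INTER_CUBIC))
```

```text
t 22.30 pos [ 0.4654 -0.0649  0.1281] r 0.0603 th 354.68 deg push 3.77 rad -0.63 fz 2.50 gw 0.0247 vmax 2.5
```

View pics/s10.png

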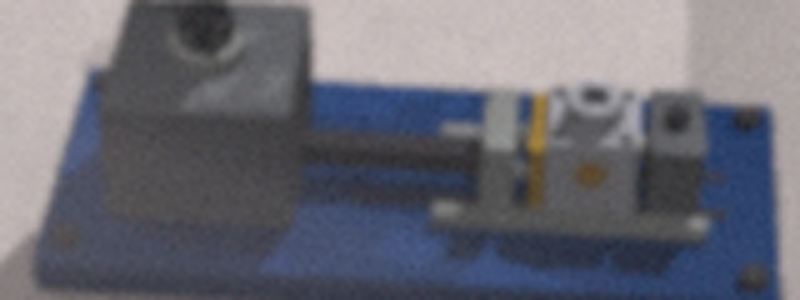

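The gap to the stop has shrunk to about 2–3 mm (housing edge at column 638, stop at 650). The push is still at its no-load level of about 4 N. Going on in small steps.

Emit:
carry_out --targets '[[[-1,0,1.9],[0,0,0]],[[-0.8,0,1.9],[0,0,0]],[[-0.8,0,2],[0,0,0]],[[-0.7,0,1.9],[0,0,0]]]'

```text
time_s: 22.75
tool_pos: [0.4685, -0.0545, 0.128]
tool_rot: [-90.0, 0.1, -40.0]
force: [-1.5, -4.6, 4.2]
grip_width: 0.0248
```

Run:
```python
from h import *
c=[0.5245,-0.077]; st(c)
```

```text
t 22.75 pos [ 0.4685 -0.0545  0.128 ] r 0.0603 th 4.98 deg push 4.83 rad -0.35 fz 4.18 gw 0.0248 vmax 2.6
```

Emit:
carry_out --targets '[[[-0.7,0,2],[0,0,0]],[[-0.6,0,2],[0,0,0]]]'

```text
time_s: 22.95
tool_pos: [0.4703, -0.0506, 0.128]
tool_rot: [-90.0, 0.1, -40.0]
force: [-0.7, -3.8, 4.2]
grip_width: 0.0246
```

Run:
```python
from h import *
c=[0.5245,-0.077]; st(c)
```

```text
t 22.95 pos [ 0.4703 -0.0506  0.128 ] r 0.0603 th 9.04 deg push 3.72 rad -1.03 fz 4.18 gw 0.0246 vmax 2.8
```

Emit:
carry_out --targets '[[[-0.5,0,2.1],[0,0,0]],[[-0.4,0,2],[0,0,0]]]'

```text
time_s: 23.15
tool_pos: [0.4723, -0.0469, 0.128]
tool_rot: [-90.0, 0.1, -40.0]
force: [-2.6, -4.5, 4.1]
grip_width: 0.0247
```

Run:
```python
from h import *
c=[0.5245,-0.077]; st(c); o=env.get_obs(); arc(o['tool_pos'],c,0.060,20,10)
```

```text
t 23.15 pos [ 0.4723 -0.0469  0.128 ] r 0.0603 th 13.04 deg push 5.17 rad -0.01 fz 4.06 gw 0.0247 vmax 2.8
[[[-0.1,0,2.1],[0,0,0]],[[-0.2,0,2.1],[0,0,0]],[[-0.2,0,2.1],[0,0,0]],[[-0.1,0,2.1],[0,0,0]],[[-0.1,0,2.1],[0,0,0]],[[0.1,0,2.1],[0,0,0]],[[0.1,0,2.0],[0,0,0]],[[0.1,0,2.1],[0,0,0]],[[0.3,0,2.1],[0,0,0]],[[0.3,0,2.1],[0,0,0]]]
cmd end [ 0.4859 -0.031 ]
```

Emit:
carry_out --targets '[[[-0.3,0,2.1],[0,0,0]]]'

```text
time_s: 23.25
tool_pos: [0.4734, -0.0451, 0.128]
tool_rot: [-90.0, 0.1, -40.0]
force: [-1.2, -4.9, 4.5]
grip_width: 0.025
```

Emit:
carry_out --targets '[[[-0.2,0,2.1],[0,0,0]]]'

```text
time_s: 23.35
tool_pos: [0.4746, -0.0433, 0.128]
tool_rot: [-90.0, 0.1, -40.0]
force: [-2.1, -4.4, 4.7]
grip_width: 0.0244
```

Run:
```python
from h import *
c=[0.5245,-0.077]; st(c)
im=env.read_camera('scene'); cv2.imwrite('pics/s11.png',cv2.resize(im[190:250,190:350,::-1],None,fx=5,fy=5,interpolation=cv2.INTER_CUBIC))
st(c)
```

```text
t 23.35 pos [ 0.4746 -0.0433  0.128 ] r 0.0602 th 17.09 deg push 4.81 rad -0.72 fz 4.71 gw 0.0244 vmax 2.9
t 23.40 pos [ 0.4748 -0.043   0.128 ] r 0.0602 th 17.49 deg push 3.49 rad -0.47 fz 4.10 gw 0.0248 vmax 0.6
```

View pics/s11.png

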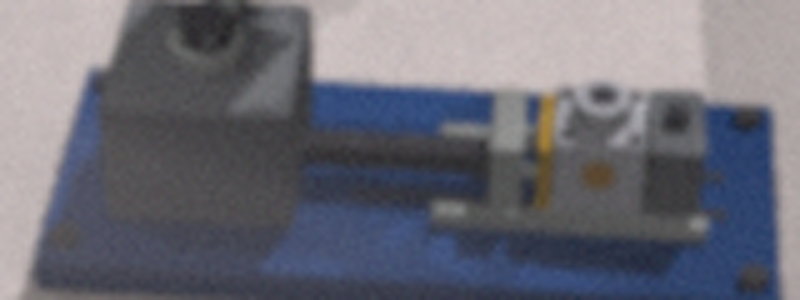

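The gap to the stop now looks closed at column 645, with the push still about 4.5 N. Stepping 2 mm at a time.

Emit:
carry_out --targets '[[[-0.2,0,2.1],[0,0,0]]]'

```text
time_s: 23.5
tool_pos: [0.4756, -0.0417, 0.128]
tool_rot: [-90.0, 0.1, -40.0]
force: [-2.4, -3.6, 4.8]
grip_width: 0.0245
```

Emit:
carry_out --targets '[[[-0.1,0,2.1],[0,0,0]]]'

```text
time_s: 23.6
tool_pos: [0.477, -0.04, 0.128]
tool_rot: [-90.0, 0.1, -40.0]
force: [-1.3, -2.7, 5.0]
grip_width: 0.0247
```

Run:
```python
from h import *
c=[0.5245,-0.077]; st(c)
```

```text
t 23.60 pos [ 0.477 -0.04   0.128] r 0.0602 th 20.98 deg push 2.94 rad -0.64 fz 5.04 gw 0.0247 vmax 2.9
```

Emit:
carry_out --targets '[[[0,0,2.1],[0,0,0]]]'

```text
time_s: 23.7
tool_pos: [0.4782, -0.0384, 0.128]
tool_rot: [-90.0, 0.1, -40.0]
force: [-3.5, -3.9, 5.3]
grip_width: 0.0248
```

Run:
```python
from h import *
c=[0.5245,-0.077]; st(c)
```

```text
t 23.70 pos [ 0.4782 -0.0384  0.128 ] r 0.0602 th 22.91 deg push 5.29 rad 0.20 fz 5.25 gw 0.0248 vmax 2.8
```

Emit:
carry_out --targets '[[[0.1,0.3,2.1],[0,0,0]]]'

```text
time_s: 23.8
tool_pos: [0.4796, -0.0369, 0.1279]
tool_rot: [-90.0, 0.1, -40.0]
force: [-4.0, -3.8, 9.3]
grip_width: 0.0247
```

Run:
```python
from h import *
c=[0.5245,-0.077]; st(c)
```

```text
t 23.80 pos [ 0.4796 -0.0369  0.1279] r 0.0602 th 24.86 deg push 5.49 rad 0.50 fz 9.25 gw 0.0247 vmax 2.9
```

Emit:
carry_out --targets '[[[0.1,0,2.1],[0,0,0]]]'

```text
time_s: 23.9
tool_pos: [0.4809, -0.0355, 0.128]
tool_rot: [-90.0, 0.1, -40.0]
force: [-4.5, -4.4, 6.9]
grip_width: 0.0247
```

Run:
```python
from h import *
c=[0.5245,-0.077]; st(c)
im=env.read_camera('scene'); cv2.imwrite('pics/s12.png',cv2.resize(im[190:250,190:350,::-1],None,fx=5,fy=5,interpolation=cv2.INTER_CUBIC))
for i in range(3):
  env.read_camera('top');st(c)
```

```text
t 23.90 pos [ 0.4809 -0.0355  0.128 ] r 0.0602 th 26.72 deg push 6.26 rad 0.21 fz 6.89 gw 0.0247 vmax 2.9
t 24.00 pos [ 0.4811 -0.0353  0.128 ] r 0.0602 th 26.95 deg push 4.91 rad 0.48 fz 6.58 gw 0.0245 vmax 0.3
t 24.05 pos [ 0.4811 -0.0353  0.128 ] r 0.0602 th 26.95 deg push 5.37 rad 0.06 fz 6.69 gw 0.0248 vmax 0.1
t 24.10 pos [ 0.4811 -0.0353  0.128 ] r 0.0602 th 26.97 deg push 4.53 rad -0.86 fz 6.99 gw 0.0245 vmax 0.1
```

View pics/s12.png

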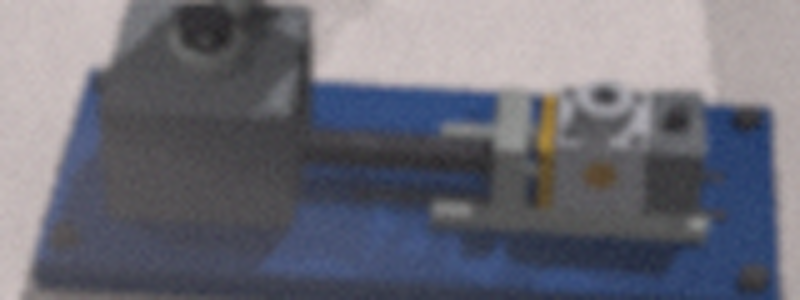

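The housing now stays still while the carriage closes on the yellow face, and the push rises to 6.3 N: clamping has begun, with contact at about 381°. I continue and also correct the slight height offset.

Emit:
carry_out --targets '[[[0.2,-0.8,2.1],[0,0,0]]]'

```text
time_s: 24.2
tool_pos: [0.4818, -0.0345, 0.1281]
tool_rot: [-90.1, 0.2, -40.0]
force: [-3.3, -6.3, 1.4]
grip_width: 0.0249
```

Run:
```python
from h import *
c=[0.5245,-0.077]; st(c)
```

```text
t 24.20 pos [ 0.4818 -0.0345  0.1281] r 0.0602 th 27.95 deg push 6.83 rad -2.08 fz 1.42 gw 0.0249 vmax 2.7
```

Emit:
carry_out --targets '[[[0.3,0,2.1],[0,0,0]]]'

```text
time_s: 24.3
tool_pos: [0.4831, -0.0333, 0.128]
tool_rot: [-90.1, 0.2, -40.0]
force: [-5.1, -5.6, 4.9]
grip_width: 0.0251
```

Run:
```python
from h import *
c=[0.5245,-0.077]; st(c)
```

```text
t 24.30 pos [ 0.4831 -0.0333  0.128 ] r 0.0602 th 29.68 deg push 7.55 rad -0.54 fz 4.88 gw 0.0251 vmax 2.9
```

Emit:
carry_out --targets '[[[0.4,0,2.1],[0,0,0]]]'

```text
time_s: 24.4
tool_pos: [0.4846, -0.0319, 0.128]
tool_rot: [-90.1, 0.2, -40.0]
force: [-4.7, -5.7, 5.3]
grip_width: 0.0247
```

Run:
```python
from h import *
c=[0.5245,-0.077]; st(c)
im=env.read_camera('scene'); cv2.imwrite('pics/s13.png',cv2.resize(im[190:250,190:350,::-1],None,fx=5,fy=5,interpolation=cv2.INTER_CUBIC))
for i in range(3):
  env.read_camera('top');st(c)
```

```text
t 24.40 pos [ 0.4846 -0.0319  0.128 ] r 0.0602 th 31.59 deg push 7.32 rad -1.14 fz 5.28 gw 0.0247 vmax 2.9
t 24.50 pos [ 0.4848 -0.0317  0.128 ] r 0.0602 th 31.86 deg push 6.03 rad -1.24 fz 4.78 gw 0.0246 vmax 0.2
t 24.55 pos [ 0.4848 -0.0317  0.128 ] r 0.0602 th 31.86 deg push 6.58 rad -1.01 fz 3.48 gw 0.0249 vmax 0.2
t 24.60 pos [ 0.4848 -0.0317  0.128 ] r 0.0602 th 31.85 deg push 5.91 rad 0.05 fz 4.73 gw 0.0247 vmax 0.1
```

View pics/s13.png

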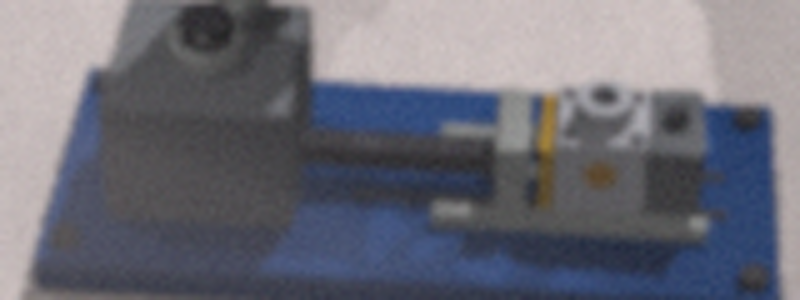

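Run:
```python
from h import *
from scipy.optimize import least_squares
# moving samples (slow): theta(deg), push
c=np.array([0.5245,-0.077])
D=[]
raw=[[.4641,-.0745,2.2,-4.5],[.4654,-.0649,-.1,-3.8],[.4685,-.0545,-1.5,-4.6],[.4703,-.0506,-.7,-3.8],[.4723,-.0469,-2.6,-4.5],[.4734,-.0451,-1.2,-4.9],[.4746,-.0433,-2.1,-4.4],[.4756,-.0417,-2.4,-3.6],[.477,-.04,-1.3,-2.7],[.4782,-.0384,-3.5,-3.9],[.4796,-.0369,-4,-3.8],[.4809,-.0355,-4.5,-4.4],[.4818,-.0345,-3.3,-6.3],[.4831,-.0333,-5.1,-5.6],[.4846,-.0319,-4.7,-5.7]]
for x,y,fx,fy in raw:
    d=np.array([x,y])-c;u=d/np.linalg.norm(d);D.append(((163.1-np.degrees(np.arctan2(d[1],d[0])))%360, -(fx*u[1]-fy*u[0])))
D=np.array(D);D[D[:,0]<100,0]+=360;print(D)
for k in (.262,.29):
    m=lambda q:q[0]+k*np.maximum(0,D[:,0]-q[1])
    s=least_squares(lambda q:m(q)-D[:,1],[4.4,381]);J=np.linalg.inv(s.jac.T@s.jac)*s.fun.var();print(k,s.x,np.sqrt(np.diag(J)),'clamp N now',(391.86-s.x[1])*np.pi/180*100)
```

```text
[[345.4702   4.4052]
 [354.6707   3.7428]
 [364.9896   4.8276]
 [369.07     3.7228]
 [373.069    5.1971]
 [375.0751   4.792 ]
 [377.1332   4.8217]
 [378.9248   4.3237]
 [381.0167   2.9289]
 [382.9177   5.2367]
 [384.8679   5.4987]
 [386.6864   6.2896]
 [387.9655   6.7932]
 [389.6482   7.5537]
 [391.6008   7.297 ]]
0.262 [  4.4791 380.8005] [0.2132 1.1914] clamp N now 19.30245672882044
0.29 [  4.4303 381.0167] [0.1987 1.0675] clamp N now 18.92510842155079
```

The fit gives contact at 381° and about 19 N clamp force now. I want 2° more, to about 22–23 N.

Emit:
carry_out --targets '[[[0.4,0,2.1],[0,0,0]]]'

```text
time_s: 24.7
tool_pos: [0.4859, -0.0308, 0.128]
tool_rot: [-90.1, 0.2, -40.0]
force: [-5.9, -5.4, 6.1]
grip_width: 0.0246
```

Run:
```python
from h import *
c=[0.5245,-0.077]; st(c)
```

```text
t 24.70 pos [ 0.4859 -0.0308  0.128 ] r 0.0602 th 33.26 deg push 7.97 rad -0.37 fz 6.08 gw 0.0246 vmax 3.0
```

Emit:
carry_out --targets '[[[0.1,0,0.6],[0,0,0]]]'

```text
time_s: 24.8
tool_pos: [0.4865, -0.0303, 0.128]
tool_rot: [-90.1, 0.2, -40.0]
force: [-5.7, -5.7, 6.2]
grip_width: 0.0247
```

Run:
```python
from h import *
c=[0.5245,-0.077]; st(c)
im=env.read_camera('scene'); cv2.imwrite('pics/s14.png',cv2.resize(im[190:250,190:350,::-1],None,fx=5,fy=5,interpolation=cv2.INTER_CUBIC))
st(c)
```

```text
t 24.80 pos [ 0.4865 -0.0303  0.128 ] r 0.0602 th 33.95 deg push 8.01 rad -0.77 fz 6.17 gw 0.0247 vmax 0.6
t 24.85 pos [ 0.4865 -0.0303  0.128 ] r 0.0602 th 33.96 deg push 7.52 rad -0.86 fz 5.08 gw 0.0249 vmax 0.2
```

θ is 394° with a push of 8.0 N, 3.6 N above no-load. Geometry gives about 22.7 N of clamp force and the push gives about 21 N. I ease the hold slightly and let go.

Emit:
carry_out --targets '[[[0,-0.5,-0.5],[0,0,0]],[[0,0,0],[0,0,0]]]'

```text
time_s: 25.05
tool_pos: [0.4864, -0.0303, 0.1281]
tool_rot: [-90.1, 0.2, -40.0]
force: [-2.6, -5.1, 1.8]
grip_width: 0.0246
```

Run:
```python
from h import *
c=[0.5245,-0.077]; st(c)
```

```text
t 25.05 pos [ 0.4864 -0.0303  0.1281] r 0.0602 th 33.91 deg push 5.23 rad -2.32 fz 1.83 gw 0.0246 vmax 0.2
```

Emit:
carry_out --targets '[[[0,0,0],[0,0,0]],[[0,0,0],[0,0,0]],[[0,0,0],[0,0,0]],[[0,0,0],[0,0,0]],[[0,0,0],[0,0,0]]]' --jaw 0.58

```text
time_s: 25.55
tool_pos: [0.488, -0.0294, 0.129]
tool_rot: [-89.9, 0.1, -39.9]
force: [-0.3, 0.2, 0.2]
grip_width: 0.0492
```

Emit:
carry_out --targets '[[[0,-10,0],[0,0,0]],[[0,-25,0],[0,0,0]],[[0,-30,0],[0,0,0]],[[0,-30,0],[0,0,0]],[[0,-30,0],[0,0,0]],[[0,0,0],[0,0,0]]]'

```text
time_s: 26.15
tool_pos: [0.4906, -0.0299, 0.2592]
tool_rot: [-89.7, -0.3, -40.0]
force: [-0.4, -0.3, 0.2]
grip_width: 0.0505
```

Run:
```python
from h import *
o=env.get_obs(); print(o['tool_pos'],o['tool_rot'],o['time_s'],o['force'])
plan([0.47,-0.17,0.30],-17,5)
```

```text
[ 0.4906 -0.0299  0.2592] [-89.7004  -0.3452 -39.9615] 26.15 [-0.3857 -0.2788  0.2401]
[[[15.0,-8.0,-24.0],[0.0,-4.6,0.1]],[[13.0,-8.0,-25.0],[-0.1,-4.6,0.1]],[[11.0,-8.0,-26.0],[0.0,-4.6,0.1]],[[8.0,-9.0,-27.0],[-0.1,-4.6,0.1]],[[7.0,-8.0,-28.0],[0.0,-4.6,0.0]]]
end [ 0.4703 -0.1702  0.3   ] [-89.9594  -0.0083 -16.9602]
```

Run:
```python
from h import *
plan([0.535,-0.0034,0.2995],-16.9,4)
```

```text
[[[4.3,-10.0,12.3],[-0.1,-5.8,0.1]],[[5.5,-10.0,11.7],[0.0,-5.8,0.1]],[[6.6,-10.0,11.1],[-0.1,-5.7,0.1]],[[7.7,-10.1,10.4],[0.0,-5.8,0.1]]]
end [ 0.535  -0.0034  0.2995] [-89.9731   0.0038 -16.8605]
```

Emit:
carry_out --targets '[[[4.3,-10,12.3],[0,-5.8,0]],[[5.5,-10,11.7],[0,-5.8,0]],[[6.6,-10,11.1],[0,-5.7,0]],[[7.7,-10,10.4],[0,-5.8,0]],[[0,0,0],[0,0,0]],[[0,0,0],[0,0,0]],[[0,0,0],[0,0,0]]]'

```text
time_s: 26.85
tool_pos: [0.5316, -0.0042, 0.2933]
tool_rot: [-90.0, 0.1, -17.0]
force: [0.2, 0.4, 0.7]
grip_width: 0.0506
```

Run:
```python
from h import *
import pickle
o=env.get_obs(); im=env.read_camera('wrist'); cv2.imwrite('pics/w15.png',im[:,:,::-1]); pickle.dump(o,open('w15.pkl','wb'))
cv2.imwrite('pics/w15c.png',cv2.resize(im[20:275,220:370,::-1],None,fx=2.3,fy=2.3,interpolation=cv2.INTER_CUBIC))
s=env.read_camera('scene'); cv2.imwrite('pics/s15.png',s[:,:,::-1])
W=cam('wrist',o); hs=cv2.cvtColor(im,cv2.COLOR_RGB2HSV)
m=cv2.inRange(hs,(0,140,70),(8,255,255))|cv2.inRange(hs,(172,140,70),(180,255,255)); m[262:]=0
print(o['tool_pos'],o['time_s'],cv2.boundingRect(m)); 
for t in (390,394,398):
    a=np.radians(163.1-t); print(t,proj(W,np.array([0.5245+.06*np.cos(a),-.077+.06*np.sin(a),.166])))
a=np.radians(-16.9);ex=np.array([np.cos(a),np.sin(a),0]);ey=np.array([-np.sin(a),np.cos(a),0]);C=np.array([0.555,0.0188,0])
m=cv2.inRange(hs,(18,150,90),(32,255,255)); m[:,:250]=0;m[:,330:]=0;m[240:]=0; b=cv2.boundingRect(m); print(b)
for r in (b[1]-.5,b[1]+b[3]-.5): print(((onz(W,(b[0]+b[2]/2,r),.06))-C)@ey)
```

```text
[ 0.5316 -0.0042  0.2933] 26.85 (239, 211, 23, 33)
390 [[247.7708 236.9079]]
394 [[249.7247 233.7987]]
398 [[251.9191 230.8157]]
(277, 110, 34, 6)
0.06621706655655786
0.058773635700448405
```

View pics/w15c.png

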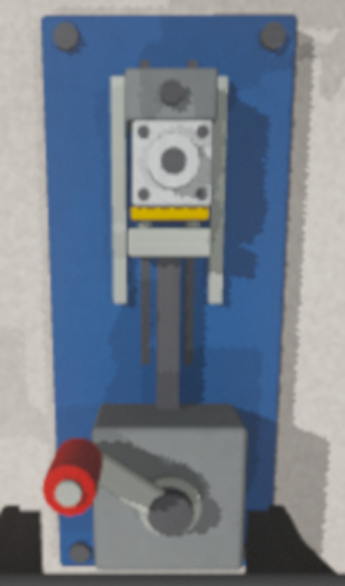

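View pics/s15.png

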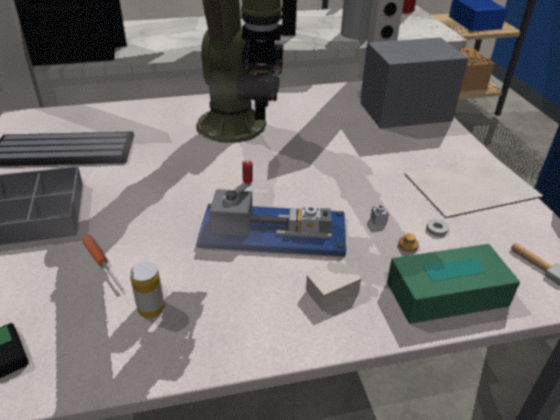

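The final views agree. The housing is square, tight between the yellow face and the stop, and the crank is still at about 394°: the sleeve top is at (249.6,234.4) and was predicted at (249.7,233.8). The bystanders are where they were. Handing in.

Run:
```python
from cell import env
print(env.get_obs()['force'],env.get_obs()['time_s']); print(env.sign_off())
```

```text
[-0.14619187 -0.97656803  0.65990997] 26.95
the job is handed in; nothing more can be done
None
```

The valve housing is clamped upright in the nest, and I handed the job in at about 27 s. I picked the larger housing, set it square between the rails and let go. Then I gripped the red sleeve and turned the crank clockwise from about 32° to 394° without losing hold, and let go.

- **Clamp force:** the push ended at 8.0 N against about 4.45 N with no load, which gives about 21 N. The crank travelled about 13° past the fitted contact at 381° ± 1°, which gives about 22–23 N. Push readings scattered by about 1 N (one dipped to 2.9 N near contact), so the force is good to about ±3 N.
- **After letting go:** the wrist camera showed the crank still at 394° and the housing tight between the yellow face and the stop. In the scene picture the other things were where they started, and the gripper was clear with no force on it beyond reading noise.
- **Disagreements:** the crank's centre came out 1.5 mm off the camera estimate, so I corrected it from the measured path while turning. Touching the stop came at about 381°, against about 370° predicted from the pictures. No check failed.

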